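# Clamp a paraffin block in the trimming vise

### The job

Lay the loose paraffin block flat on the bed of the small vise, midway along its jaws with the long side of the block along them, and let go of it. Then turn the vise's T-handle clockwise until the rising resistance tells you that the block is firmly clamped, and stop there: the wax must not be crushed by overtightening. Leave the other things on the bench where they are.

Things in the scene. Friction and masses are not known exactly. Their poses are not given: they have to be found in the camera images.
- wax_block: Plain white paraffin block with slightly rounded edges, 32 (its x) x 44 (its y) x 18 high mm, about 30 g, loose on the bench. Origin at the centre of its underside, z up.
- vise: Small grey and steel vise, fixed to the bench. Origin at the centre of its underside, z up. Base 70 (x) x 180 (y) x 10 mm; on it a steel bed rail 36 mm wide in x, its top 18 mm above the bench. Both jaws are 36 mm wide in x and reach 37 mm above the bench; the fixed jaw stands at -y, the moving jaw closes towards -y. A housing 52 x 52 mm, 36 mm high, centred at y = +60 mm, carries the T-handle.
- vise_seat (a point): Point on top of the bed rail, 18 mm above the bench; axes as the vise. At the start the moving jaw's face is at y = +20 to +21 mm from here; the fixed jaw's face is set somewhere from y = -19 to -23 mm (not measured). The block belongs here: 44 mm side along x, 32 mm side along y, the centre of its underside within 10 mm of this point in x and in y.
- t_bar (a point): Centre of the T-handle's cross bar, on the handle's upright turning axis, 68 mm above the bench. x runs along the bar, z up. The steel bar is 70 mm long with a 14 mm ball at each end, 10 mm wide and 10 mm high, on a stem 10 mm thick that is free for 24 mm below the bar.
- vise_handle (a joint): Turn of the T-handle, 0 = fully open (bar along the vise's x) to 3.1 rad, growing clockwise seen from above; starts at 0 to 0.15. Moves the jaw 6 mm per rad. Free turning takes 0.3 N m (while it moves); once the block is caught, 0.006 N m more per newton of clamping (jaw plate springs 20 N/mm). Self-holding. Firm: 15 to 45 N, 0.09 to 0.27 N m above free. Over 60 N crushes the wax.
- vise_pad: Steel face plate of the moving jaw, 36 (x) x 6 (y) x 14 high mm, from 20 to 34 mm above the bench. Origin on its face towards the block, in the middle in x, 18 mm above the bench; it slides along the vise's y.
- mould_stack: Bystander: two steel base moulds stuck together, 28 x 38 x 14 mm, loose. Origin at the centre of its underside. It may lie where the wax block lay another time.
- beaker: Bystander: small glass beaker, 52 mm wide, 65 mm high. Origin at the centre of its underside.
- forceps: Bystander: steel forceps, 14 x 126 x 11 mm, lying flat. Origin at the middle of its underside, long along y.
- petri_dish: Bystander: clear petri dish, 57 mm wide, 12 mm high. Origin at the centre of its underside.
Things that resemble listed ones, but are neither listed nor needed, are in the scene too. What is shaped like the wax_block but purple is not meant.

How it is judged:
By the outcome, as a careful person would: the job done as asked, in the order asked, and still so for the second after the job is handed in, with the robot touching nothing.
It also fails if it takes over 72 s, if anything falls off the work surface, if the arm or the gripper's body presses on something with over 40 N, if the wrist force passes 120 N, or if a joint passes its speed limit or range.

### The arm

A 7-joint arm with a two-finger parallel gripper is mounted at the origin on a cart in front of the work surface, level with it; the furniture and walls round the work are solid. World frame = base frame: x ahead of the robot, y to its left, z up, the work surface at z = 0. Lengths are in m, angles in degrees, forces in N, time in s.
With the tool pointing down it reaches from about 0.425 to 0.875 m from the base axis. Payload 4.7 kg.
Tool frame: the origin (TCP) lies midway between the tips of the shut fingers; the grasp point (between the pads) lies 19 mm behind it; z points along the fingers, x is the direction in which the jaws open and shut, and the axes are right-handed (so a half turn about z gives the same grasp; the last joint's range is limited). The gripper opens to 87 mm and grips with 3 to 60 N. Pads are 19 mm wide; open, the fingers measure 117 mm over their backs; the gripper's body (75 mm by 190 mm) begins 51 mm behind the grasp point.
Start: joints at [-69.15, 18.392, -4.016, 83.108, 1.295, 78.541, -3.26], TCP at [0.223, 0.611, 0.195] pointing down, gripper open.
Joint ranges: [-163.93, 163.93], [-17.29, 119.83], [-79.2, 71.16], [3.27, 140.29], [-89.18, 269.18], [5.43, 117.66], [-154.24, 154.24]. Speed limits (degrees/s): [147.25, 147.25, 180, 180, 180, 180, 180].

### API

Orientations are given as [roll, pitch, yaw] about the fixed x, y, z axes, in that order (R = Rz(yaw) Ry(pitch) Rx(roll)).
In Python, from cell import env gives the robot as it stands.
- The arm moves only by the tool carry_out, never from a script. Its argument "plan" is a list of rows, each an object with "grip": the closure, from 0 (fully open) to 1 (shut); "dp": the shift along the tool's x, y, z in m, a list of three; "rotation": the turn, a rotation vector about the tool's x, y, z in degrees, a list of three. In form: [{"grip": grip, "dp": [dx, dy, dz], "rotation": [wx, wy, wz]}, ...]. A call has 1 to 8 rows; each row shifts and turns the pose as measured when the row begins, along the tool's axes as they then stand; what a row does not reach is not made up. A row lasts 1/12 s, in which the tool goes at most 41.7 mm and 7.16 degrees, less where a joint would pass 70% of its speed; a pose out of reach is approached as far as the arm can. A call is refused whole if a number of a shift passes 0.0417 or a number of a turn 7.16, either way. A call with a gripper value outside its range is refused whole. The fingers move at their own pace and stop on an object; "force" is the grip in N (left out, the last holds). Time passes only in rows, so rows that do not move let the fingers close. It gives the time, the measured TCP pose, the force and the opening at its end, in the units of the state.
- env.get_obs(): the state, without advancing time (a new reading comes with each control period).
- env.read_camera(name): name is "side" or "top" or "wrist"; returns the picture (420x560x3 uint8, red, green, blue); there is no depth.
- env.camera_params(name): a dict with "fx", "fy", "cx", "cy" (pixels), "R" (3x3) and "t" (3): a world point X has camera coordinates R X + t. Camera axes: x right, y down, z forward; pixel columns grow to the right and rows downward; lengths in m; the calibration is good to about 2 mm. A picture is of the moment at which its call begins: read the wrist's pose just before it. camera_params takes no time and is no camera call; for the wrist camera it gives the pose at the moment of the call.
- env.sign_off(): hands the job in, once; it reports no verdict.
The state is a dict: "time_s": time; "qpos": joint angles; "joint_velocities": joint speeds; "effort": joint torques, N m; "tool_pos": TCP position; "tool_rot": TCP orientation; "force": force on the tool from outside, world axes, zero at the start; "wrist_torque": the same for the moment, N m; "grip_width": finger opening in m.
Only numpy, scipy, OpenCV 4.12 (cv2) and the standard library are available. Lean on these libraries where they do the work, as an engineer would, in place of code of your own. Each camera call takes 0.05 s, during which the arm holds its last target. There are 200 camera calls.

## Working session

There is one attempt and no reset: what is moved stays moved. The work goes in short steps, Python scripts to look and compute and a tool call to move; the robot and the scene stay as the last step left them, time stands still between calls to the robot, and variables do not carry over. Pictures are saved under pics/ and viewed, about 8 in all and at most 12, crops included, and the job is handed in when it is done.

Besides the shell and the picture viewer there is one more tool, called after "Request:" as name([rows], argument=value, ...), one row to a line, values as JSON. carry_out: Moves the arm, as the interface text tells. Its arguments: {"type":"object","properties":{"plan":{"type":"array","items":{"type":"object","properties":{"grip":{"type":"number"},"dp":{"type":"array","items":{"type":"number"}},"rotation":{"type":"array","items":{"type":"number"}}}}},"force":{"type":"number"}},"required":["plan"]}

```bash
ls; mkdir -p pics; python3 - <<'E'
from cell import env
import cv2
print(env.get_obs())
for n in ("top","side"):
    im=env.read_camera(n); cv2.imwrite(f"pics/{n}1.png",im[:,:,::-1]); print(n,env.camera_params(n))
E
```

```text
pics
{'time_s': 0.0, 'qpos': array([-69.1485806 ,  18.4390218 ,  -4.01698583,  83.17568358,
         1.29555395,  78.53993023,  -3.2622745 ]), 'joint_velocities': array([-0.07273686,  0.01134951,  0.02108391,  0.03321147,  0.10963668,
        0.02573833, -0.03428458]), 'effort': array([ 1.76059707e-04, -4.91289246e+01, -4.03486155e-01, -3.12523091e+01,
       -6.36083423e-02,  4.38966625e-02,  1.97577883e-04]), 'tool_pos': array([0.22260762, 0.61004497, 0.19365534]), 'tool_rot': array([1.79994158e+02, 1.09354561e-01, 6.99575582e+01]), 'force': array([-0.35476008, -0.39771293,  0.26891974]), 'wrist_torque': array([-0.01297978, -0.01752709, -0.00097804]), 'grip_width': 0.08699009639493643}
top {'fx': 459.55474984266294, 'fy': 459.55474984266294, 'cx': 278.06356719224846, 'cy': 205.97658370707308, 'R': array([[-0.05391387, -0.99854407, -0.00174126],
       [-0.97698416,  0.05311005, -0.20659445],
       [ 0.20638614, -0.00943712, -0.97842511]]), 't': array([0.01577984, 0.56268101, 1.02710484])}
side {'fx': 474.50210201810734, 'fy': 474.50210201810734, 'cx': 276.0307458510188, 'cy': 212.74984730302282, 'R': array([[-0.61796804,  0.7862022 , -0.00126333],
       [ 0.63390831,  0.49731072, -0.59231943],
       [-0.46505457, -0.36683531, -0.80570224]]), 't': array([ 0.37615558, -0.32431262,  1.23846583])}
```

View pics/top1.png

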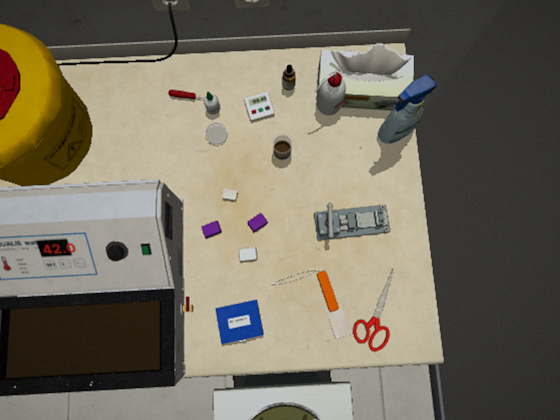

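View pics/side1.png

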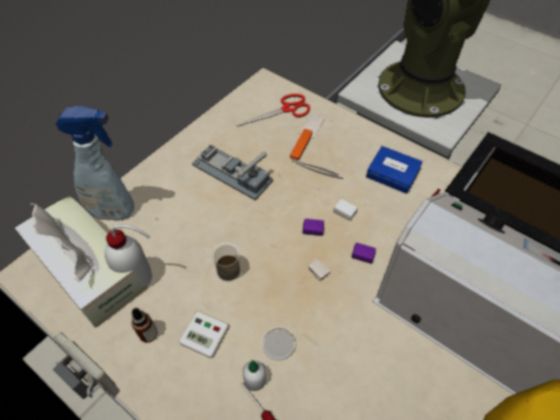

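Two white candidates: top (248,255) = side (346,209), which is larger and plain white, and top (230,195) = side (319,270), which is smaller and greyer. The purple blocks at top (211,229) and (257,222) are decoys. The vise is at top (352,222), with its handle bar near (330,222). I'll confirm with an enlarged crop.

```bash
cat > h.py <<'E'
from cell import env
import numpy as np, cv2
def ray(n,uv,z,P=None):
    P=P or env.camera_params(n); R=np.array(P['R']);t=np.array(P['t'])
    d=R.T@np.array([(uv[0]-P['cx'])/P['fx'],(uv[1]-P['cy'])/P['fy'],1.]); c=-R.T@t
    return c+d*(z-c[2])/d[2]
def proj(P,X):
    c=np.array(P['R'])@np.array(X)+P['t']; return np.array([P['fx']*c[0]/c[2]+P['cx'],P['fy']*c[1]/c[2]+P['cy']])
E
python3 - <<'E'
from h import *
im=cv2.imread("pics/top1.png"); s=cv2.imread("pics/side1.png")
a=cv2.resize(im[180:275,190:290],None,fx=4,fy=4,interpolation=cv2.INTER_CUBIC)
b=cv2.resize(im[195:250,305:400],None,fx=4,fy=4,interpolation=cv2.INTER_CUBIC)
c=cv2.resize(s[190:285,290:390],None,fx=4,fy=4,interpolation=cv2.INTER_CUBIC)
d=np.zeros((600,800,3),np.uint8); d[:380,:400]=a; d[:380,400:]=c; d[380:600,:380]=b
cv2.imwrite("pics/crop1.png",d)
for n,uv,z in [("top",(248,255),.018),("top",(230,195),.014),("top",(211,229),.018),("top",(257,222),.018),("side",(346,209),.018),("side",(319,270),.014),("top",(330,222),.068),("top",(318,223),.0),("top",(388,222),.0),("top",(183,190),.2),("top",(185,370),.0),("side",(410,205),.2)]: print(n,uv,ray(n,uv,z).round(3))
E
```

```text
top (248, 255) [0.455 0.063 0.018]
top (230, 195) [0.606 0.102 0.014]
top (211, 229) [0.523 0.151 0.018]
top (257, 222) [0.534 0.038 0.018]
side (346, 209) [0.462 0.069 0.018]
side (319, 270) [0.613 0.107 0.014]
top (330, 222) [ 0.516 -0.133  0.068]
top (318, 223) [ 0.527 -0.112  0.   ]
top (388, 222) [ 0.52  -0.285  0.   ]
top (183, 190) [0.577 0.181 0.2  ]
top (185, 370) [0.199 0.221 0.   ]
side (410, 205) [0.519 0.203 0.2  ]
```

View pics/crop1.png

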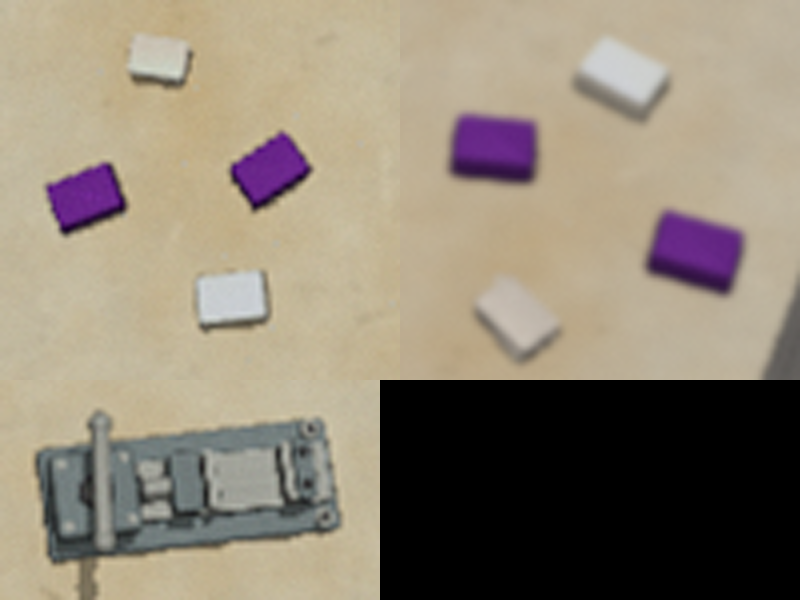

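The larger plain white block at top (248,255) matches the purple blocks in size and shape, so it is the wax. The small greyish one at (230,195) is the mould stack. The vise bar lies along its x at crop (100,480). Next I check the surroundings and angles.

```bash
python3 - <<'E'
from h import *
im=cv2.imread("pics/top1.png")
sub=im[240:270,235:262].astype(int); m=((sub.min(2)>165)&(sub.max(2)-sub.min(2)<25)).astype(np.uint8)
ys,xs=np.nonzero(m); r=cv2.minAreaRect(np.stack([xs+235,ys+240],1).astype(np.float32)); print(len(xs),r)
q=[ray("top",p,.018)[:2] for p in cv2.boxPoints(r)]; q=np.array(q); print(q.round(4),q.mean(0))
for i in range(4):
    e=q[(i+1)%4]-q[i]; print(np.linalg.norm(e).round(4),np.degrees(np.arctan2(e[1],e[0])).round(1))
V=np.array([ray("top",p,.01)[:2] for p in [(315,213),(318.7,240),(389.5,232),(386.2,204.5)]]);print("vise",V.round(4),V.mean(0))
for i in range(4):
    e=V[(i+1)%4]-V[i]; print(np.linalg.norm(e).round(4),np.degrees(np.arctan2(e[1],e[0])).round(1))
b=[ray("top",p,.068)[:2] for p in [(305+99/4,195+(415-380)/4),(305+104/4,195+(540-380)/4)]];e=b[0]-b[1];print("bar",b,np.mean(b,0),np.linalg.norm(e),np.degrees(np.arctan2(e[1],e[0])))
# machine corner triangulation
Pt,Ps=env.camera_params("top"),env.camera_params("side")
M=[np.hstack([P['R'],np.array(P['t'])[:,None]]) for P in(Pt,Ps)]
n=lambda P,u:np.array([(u[0]-P['cx'])/P['fx'],(u[1]-P['cy'])/P['fy']])
for a,c in[((161,186),(402,240)),((161,186),(378,298)),((183,208),(378,298))]:
    X=cv2.triangulatePoints(M[0],M[1],n(Pt,a),n(Ps,c)); X=(X[:3]/X[3]).ravel(); print(X.round(3),proj(Pt,X),proj(Ps,X))
w=env.read_camera("wrist"); cv2.imwrite("pics/w1.png",w[:,:,::-1]); 
P=env.camera_params("wrist"); print(P, -np.array(P['R']).T@P['t'])
E
```

```text
180 ((247.21998596191406, 253.53997802734375), (11.313708305358887, 15.839193344116211), 81.8698959350586)
[[0.4707 0.0855]
 [0.474  0.0476]
 [0.4469 0.0449]
 [0.4436 0.0827]] [0.45880033 0.06517094]
0.0381 -84.9
0.0272 -174.4
0.0379 95.0
0.0272 6.0
vise [[ 0.5504 -0.105 ]
 [ 0.4832 -0.1093]
 [ 0.4934 -0.2833]
 [ 0.5622 -0.2823]] [ 0.5222929  -0.19497628]
0.0674 -176.4
0.1743 -86.6
0.0688 0.8
0.1776 93.8
bar [array([ 0.55951397, -0.13586999]), array([ 0.48566891, -0.13305635])] [ 0.52259144 -0.13446317] 0.07389864675365854 -2.1820241291004447
[0.588 0.226 0.202] [160.79641918 186.08941952] [401.70427774 239.95662089]
[0.625 0.244 0.084] [165.70789786 183.64031752] [385.26653446 298.91101064]
[ 0.584  0.223 -0.005] [182.85471757 208.06686004] [377.79099362 297.96788604]
{'fx': 352.027077547049, 'fy': 352.027077547049, 'cx': 284.78378517081694, 'cy': 210.10494464660476, 'R': array([[ 0.34175447,  0.93978788, -0.00162086],
       [ 0.89577004, -0.32522472,  0.30302628],
       [ 0.28425328, -0.1050125 , -0.95298082]]), 't': array([-0.6497549 , -0.03801339,  0.39179164])} [0.14473984 0.63941191 0.38383581]
```

View pics/w1.png

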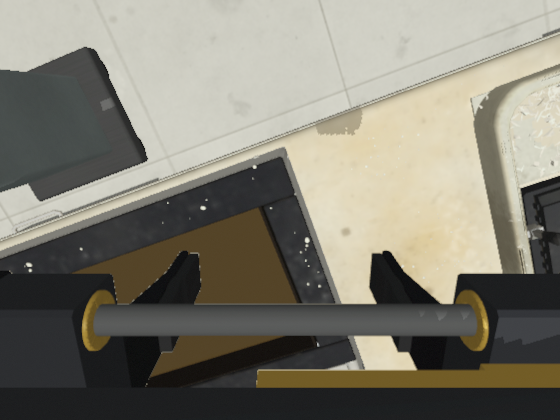

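The wrist view shows the bath rim and water below the gripper, and the machine is about 0.20 m high. I lift first, then sweep over to the block.

Request:
carry_out([
  {"grip": 0, "dp": [0, 0, -0.04], "rotation": [0, 0, 0]},
  {"grip": 0, "dp": [0, 0, -0.04], "rotation": [0, 0, 0]},
  {"grip": 0, "dp": [0, 0, -0.04], "rotation": [0, 0, 0]},
  {"grip": 0, "dp": [0, 0, -0.04], "rotation": [0, 0, 0]},
  {"grip": 0, "dp": [0, 0, -0.04], "rotation": [0, 0, 0]},
  {"grip": 0, "dp": [0, 0, -0.04], "rotation": [0, 0, 0]},
  {"grip": 0, "dp": [-0.029, 0.027, 0], "rotation": [0, 0, 0]},
  {"grip": 0, "dp": [-0.029, 0.027, 0], "rotation": [0, 0, 0]},
])

```text
time_s: 0.82
tool_pos: [0.2499, 0.5445, 0.4354]
tool_rot: [-179.8, 0.8, 70.7]
force: [1.3, 0.3, -1.0]
grip_width: 0.0869
```

Request:
carry_out([
  {"grip": 0, "dp": [-0.029, 0.027, 0], "rotation": [0, 0, 0]},
  {"grip": 0, "dp": [-0.029, 0.027, 0], "rotation": [0, 0, 0]},
  {"grip": 0, "dp": [-0.029, 0.027, 0], "rotation": [0, 0, 0]},
  {"grip": 0, "dp": [-0.029, 0.027, 0], "rotation": [0, 0, 0]},
  {"grip": 0, "dp": [-0.029, 0.027, 0], "rotation": [0, 0, 0]},
  {"grip": 0, "dp": [-0.029, 0.027, 0], "rotation": [0, 0, 0]},
  {"grip": 0, "dp": [-0.029, 0.027, 0], "rotation": [0, 0, 0]},
  {"grip": 0, "dp": [-0.029, 0.027, 0], "rotation": [0, 0, 0]},
])

```text
time_s: 1.48
tool_pos: [0.3806, 0.2431, 0.4368]
tool_rot: [-179.7, 0.6, 71.0]
force: [0.2, 0.2, 0.2]
grip_width: 0.0871
```

Request:
carry_out([
  {"grip": 0, "dp": [-0.029, 0.026, 0], "rotation": [0, 0, 0]},
  {"grip": 0, "dp": [-0.029, 0.026, 0], "rotation": [0, 0, 0]},
  {"grip": 0, "dp": [-0.029, 0.026, 0], "rotation": [0, 0, 0]},
  {"grip": 0, "dp": [-0.029, 0.026, 0], "rotation": [0, 0, 0]},
  {"grip": 0, "dp": [-0.027, 0.026, 0.02], "rotation": [0, 0, 0]},
  {"grip": 0, "dp": [0, 0, 0.04], "rotation": [0, 0, -7]},
  {"grip": 0, "dp": [0, 0, 0.04], "rotation": [0, 0, -7]},
  {"grip": 0, "dp": [0, 0, 0.04], "rotation": [0, 0, -7]},
])

```text
time_s: 2.15
tool_pos: [0.4646, 0.0435, 0.3031]
tool_rot: [179.3, 0.2, 91.5]
force: [1.0, 0.6, 0.8]
grip_width: 0.0872
```

Request:
carry_out([
  {"grip": 0, "dp": [0, 0, 0.04], "rotation": [0, 0, -3]},
  {"grip": 0, "dp": [0, 0, 0.04], "rotation": [0, 0, 0]},
  {"grip": 0, "dp": [0, 0, 0.035], "rotation": [0, 0, 0]},
  {"grip": 0, "dp": [0, 0, 0], "rotation": [0, 0, 0]},
])

```text
time_s: 2.48
tool_pos: [0.4595, 0.0404, 0.1755]
tool_rot: [179.9, 0.2, 94.8]
force: [-1.1, -1.0, -0.3]
grip_width: 0.0874
```

```bash
python3 - <<'E'
from h import *
o=env.get_obs(); print(o['time_s'],o['tool_pos'],o['tool_rot'],o['qpos'].round(1))
P=env.camera_params("wrist"); w=env.read_camera("wrist"); cv2.imwrite("pics/w2.png",w[:,:,::-1])
import pickle; pickle.dump(P,open("w2.pkl","wb"))
print("tcp px",proj(P,o['tool_pos']),"block px",proj(P,[.459,.065,.018]))
E
```

```text
2.4833 [0.45953765 0.04042698 0.1754807 ] [179.9451961    0.22503585  94.82770273] [-39.4  -5.8  29.2 111.2   3.2  73.9  83.7]
tcp px [284.33419551 247.02458261] block px [309.39232111 185.72072417]
```

View pics/w2.png

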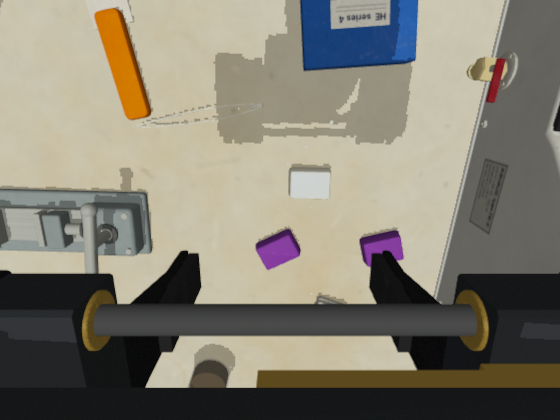

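The block is at (310,184), the purple decoy at (277,249), and the vise with its handle at the left. I refine the block's position from this picture.

```bash
cat >> h.py <<'E'
import pickle
def rect(im,P,box,z,f):
    u0,u1,v0,v1=box; m=np.zeros(im.shape[:2],np.uint8); m[v0:v1,u0:u1]=f(im[v0:v1,u0:u1].astype(int))
    n,l,s,c=cv2.connectedComponentsWithStats(m); k=1+np.argmax(s[1:,4]); ys,xs=np.nonzero(l==k)
    r=cv2.minAreaRect(np.stack([xs,ys],1).astype(np.float32)); q=np.array([ray(None,p,z,P)[:2] for p in cv2.boxPoints(r)])
    e=q[1:]-q[:-1]; print(s[k],r,q.mean(0).round(4),np.linalg.norm(e,axis=1).round(4),np.degrees(np.arctan2(e[:,1],e[:,0])).round(1)); return q
E
python3 - <<'E'
from h import *
P=pickle.load(open("w2.pkl","rb")); im=cv2.imread("pics/w2.png")
rect(im,P,(280,340,160,210),.018,lambda s:(s.min(2)>180)&(s.max(2)-s.min(2)<25))
rect(im,P,(280,340,160,210),.018,lambda s:(s.max(2)-s.min(2)<30)&(s.min(2)>130))
rect(im,P,(280,340,160,210),.009,lambda s:(s.max(2)-s.min(2)<30)&(s.min(2)>130))
E
```

```text
[ 291  172   40   27 1021] ((310.5, 185.0), (39.0, 26.0), 0.0) [0.4583 0.066 ] [0.027 0.039 0.027] [-174.8   94.9    7.1]
[ 289  171   43   29 1140] ((310.1122741699219, 184.51974487304688), (41.52678298950195, 28.178890228271484), 1.847610354423523) [0.4579 0.0656] [0.0292 0.0415 0.0293] [-176.7   93.1    5.4]
[ 289  171   43   29 1140] ((310.1122741699219, 184.51974487304688), (41.52678298950195, 28.178890228271484), 1.847610354423523) [0.46   0.0664] [0.03   0.0426 0.03  ] [-176.7   93.1    5.4]
```

Request:
carry_out([
  {"grip": 0, "dp": [0.0255, 0, 0.04], "rotation": [0, 0, 0]},
  {"grip": 0, "dp": [0, 0, 0.04], "rotation": [0, 0, 0]},
  {"grip": 0, "dp": [0, 0, 0.03], "rotation": [0, 0, 0]},
  {"grip": 0, "dp": [0, 0, 0.02], "rotation": [0, 0, 0]},
  {"grip": 0, "dp": [0, 0, 0], "rotation": [0, 0, 0]},
])

```text
time_s: 2.95
tool_pos: [0.4736, 0.0665, 0.0667]
tool_rot: [178.4, -0.2, 94.9]
force: [-1.0, 0.6, 0.3]
grip_width: 0.0873
```

Request:
carry_out([
  {"grip": 0, "dp": [0.001, -0.016, 0], "rotation": [1.6, 0.2, 0]},
  {"grip": 0, "dp": [0, 0, 0], "rotation": [0, 0, 0]},
])

```text
time_s: 3.12
tool_pos: [0.4607, 0.0672, 0.0707]
tool_rot: [179.8, -0.4, 94.9]
force: [0.2, 0.5, 0.3]
grip_width: 0.087
```

Request:
carry_out([
  {"grip": 0, "dp": [-0.001, -0.003, 0.018], "rotation": [0, 0, 0]},
  {"grip": 0, "dp": [0, 0, 0.018], "rotation": [0, 0, 0]},
  {"grip": 0, "dp": [0, 0, 0.015], "rotation": [0, 0, 0]},
  {"grip": 0, "dp": [0, 0, 0], "rotation": [0, 0, 0]},
])

```text
time_s: 3.45
tool_pos: [0.4717, 0.0704, 0.0315]
tool_rot: [178.4, -0.7, 95.0]
force: [-0.3, -1.3, -0.1]
grip_width: 0.087
```

```bash
python3 - <<'E'
from h import *
o=env.get_obs(); print(o['time_s'],o['tool_pos'],o['tool_rot'],o['qpos'].round(1),o['joint_velocities'].round(1))
E
```

```text
3.45 [0.47171447 0.07039526 0.03153306] [178.41660229  -0.73820133  95.00586259] [-39.4   4.7  29.4 120.1  -3.6  54.2  86.9] [-0.2 -2.7  0.1 -4.5  1.1  2.2 -0.8]
```

Request:
carry_out([
  {"grip": 0, "dp": [-0.004, -0.014, 0], "rotation": [1.6, 0.5, 0]},
  {"grip": 0, "dp": [0, 0, 0.006], "rotation": [0, 0, 0]},
  {"grip": 0, "dp": [0, 0, 0.006], "rotation": [0, 0, 0]},
  {"grip": 0, "dp": [0, 0, 0], "rotation": [0, 0, 0]},
])

```text
time_s: 3.78
tool_pos: [0.4674, 0.068, 0.0271]
tool_rot: [179.1, -1.4, 95.1]
force: [-0.8, -0.4, -0.7]
grip_width: 0.0873
```

```bash
python3 - <<'E'
from h import *
o=env.get_obs(); print(o['time_s'],o['tool_pos'],o['tool_rot'],o['qpos'].round(1),o['joint_velocities'].round(1))
E
```

```text
3.7833 [0.46735825 0.06798438 0.02711734] [179.10619107  -1.42520714  95.08763794] [-38.8   5.1  29.7 120.3  -4.8  54.3  88.6] [-0.3 -1.2 -0.2 -2.3  0.1  0.2 -0.7]
```

Request:
carry_out([
  {"grip": 0, "dp": [-0.001, -0.009, 0.008], "rotation": [0.9, 1.4, 0]},
  {"grip": 0, "dp": [0, -0.006, 0.008], "rotation": [0, 0, 0]},
  {"grip": 0, "dp": [0, -0.004, 0.006], "rotation": [0, 0, 0]},
])

```text
time_s: 4.03
tool_pos: [0.4537, 0.068, 0.0077]
tool_rot: [179.4, -2.9, 95.2]
force: [-0.0, -0.4, -0.8]
grip_width: 0.087
```

Request:
carry_out([
  {"grip": 0, "dp": [-0.001, 0.005, 0.002], "rotation": [0.5, -2.9, 0]},
  {"grip": 0, "dp": [0, 0, 0], "rotation": [0, 0, 0]},
])

```text
time_s: 4.2
tool_pos: [0.4574, 0.0672, 0.0044]
tool_rot: [180.0, 0.1, 95.1]
force: [0.1, 0.6, -0.3]
grip_width: 0.0872
```

Request:
carry_out([
  {"grip": 1, "dp": [0, 0, 0], "rotation": [0, 0, 0]},
  {"grip": 1, "dp": [0, 0, 0], "rotation": [0, 0, 0]},
  {"grip": 1, "dp": [0, 0, 0], "rotation": [0, 0, 0]},
  {"grip": 1, "dp": [0, 0, 0], "rotation": [0, 0, 0]},
  {"grip": 1, "dp": [0, 0, 0], "rotation": [0, 0, 0]},
  {"grip": 1, "dp": [0, 0, 0], "rotation": [0, 0, 0]},
], force=15)

```text
time_s: 4.7
tool_pos: [0.4567, 0.0674, 0.0045]
tool_rot: [180.0, -0.0, 95.1]
force: [-0.5, 0.3, 0.3]
grip_width: 0.0548
```

Request:
carry_out([
  {"grip": 1, "dp": [0, 0, 0], "rotation": [0, 0, 0]},
  {"grip": 1, "dp": [0, 0, 0], "rotation": [0, 0, 0]},
  {"grip": 1, "dp": [0, 0, 0], "rotation": [0, 0, 0]},
  {"grip": 1, "dp": [0, 0, 0], "rotation": [0, 0, 0]},
  {"grip": 1, "dp": [0, 0, 0], "rotation": [0, 0, 0]},
])

```text
time_s: 5.12
tool_pos: [0.457, 0.0669, 0.0048]
tool_rot: [179.9, -0.1, 95.1]
force: [0.4, 0.1, -0.9]
grip_width: 0.0217
```

Width 21.7 mm is less than the block's side, so something went wrong. I look before doing anything else.

```bash
python3 - <<'E'
from h import *
o=env.get_obs(); print(o['time_s'],o['tool_pos'],o['tool_rot'],o['grip_width'],o['qpos'].round(1))
P=env.camera_params("wrist"); w=env.read_camera("wrist")[:,:,::-1]; print("tcp",proj(P,o['tool_pos']),"block",proj(P,[.458,.066,.018]))
Q=env.camera_params("side"); s=env.read_camera("side")[:,:,::-1]; print("tcp side",proj(Q,o['tool_pos']))
t=env.read_camera("top")[:,:,::-1]
d=np.zeros((600,800,3),np.uint8); d[:300,:400]=cv2.resize(w,(400,300)); u,v=proj(Q,o['tool_pos']).astype(int)
d[:300,400:]=cv2.resize(s[v-75:v+75,u-100:u+100],(400,300)); d[300:,:400]=cv2.resize(t[180:300,170:330],(400,300))
d[300:,400:]=cv2.resize(w[150:330,160:400],(400,300))
cv2.imwrite("pics/c2.png",d)
E
```

```text
5.1167 [0.45695432 0.06687588 0.00479021] [ 1.79913874e+02 -5.36063147e-02  9.50770920e+01] 0.021737610066319045 [-39.5   6.7  29.4 121.9  -4.2  52.3  87.4]
tcp [284.34724519 247.05995603] block [282.58116798 258.36733676]
tcp side [345.64092358 210.74031382]
```

View pics/c2.png

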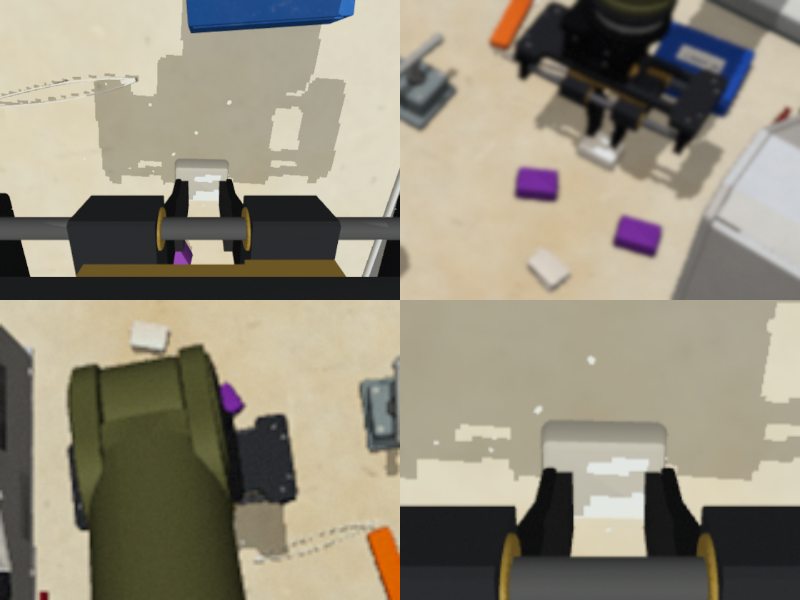

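The fingers closed above the block without touching it: the block is undisturbed, and the tips cover its top at crop (558,472) and (665,472). The real tips therefore sit about 20 mm behind the nominal TCP, which their apparent spacing in the picture confirms. I open and descend with the force guarded.

Request:
carry_out([
  {"grip": 0, "dp": [0, 0, 0], "rotation": [0, 0, 0]},
  {"grip": 0, "dp": [0, 0, 0], "rotation": [0, 0, 0]},
  {"grip": 0, "dp": [0, 0, 0], "rotation": [0, 0, 0]},
  {"grip": 0, "dp": [0, 0, 0], "rotation": [0, 0, 0]},
  {"grip": 0, "dp": [0, 0, 0], "rotation": [0, 0, 0]},
  {"grip": 0, "dp": [0, 0, 0], "rotation": [0, 0, 0]},
  {"grip": 0, "dp": [0, 0, 0], "rotation": [0, 0, 0]},
  {"grip": 0, "dp": [0, 0, 0], "rotation": [0, 0, 0]},
], force=15)

```text
time_s: 5.93
tool_pos: [0.4569, 0.067, 0.0047]
tool_rot: [179.9, -0.0, 95.1]
force: [0.6, -0.4, -0.1]
grip_width: 0.0551
```

Request:
carry_out([
  {"grip": 0, "dp": [0, 0, 0.003], "rotation": [0, 0, 0]},
  {"grip": 0, "dp": [0, 0, 0.003], "rotation": [0, 0, 0]},
])

```text
time_s: 6.1
tool_pos: [0.4575, 0.0672, -0.0011]
tool_rot: [179.9, -0.1, 95.1]
force: [0.2, 0.2, -0.3]
grip_width: 0.0684
```

Request:
carry_out([
  {"grip": 0, "dp": [0, 0, 0.003], "rotation": [0, 0, 0]},
  {"grip": 0, "dp": [0, 0, 0.003], "rotation": [0, 0, 0]},
  {"grip": 0, "dp": [0, 0, 0], "rotation": [0, 0, 0]},
])

```text
time_s: 6.35
tool_pos: [0.4568, 0.0671, -0.0086]
tool_rot: [179.9, -0.1, 95.1]
force: [-0.6, 1.3, -0.6]
grip_width: 0.0846
```

```bash
python3 - <<'E'
from h import *
o=env.get_obs(); print(o['time_s'],o['tool_pos'],o['tool_rot'],o['force'],o['grip_width'])
P=env.camera_params("wrist"); w=env.read_camera("wrist")[:,:,::-1]; cv2.imwrite("pics/w3.png",w)
Q=env.camera_params("side"); s=env.read_camera("side")[:,:,::-1]
d=np.zeros((600,800,3),np.uint8); d[:300,:400]=cv2.resize(w[120:330,140:420],(400,300)); u,v=proj(Q,o['tool_pos']).astype(int)
d[:300,400:]=cv2.resize(s[v-45:v+45,u-60:u+60],(400,300),interpolation=cv2.INTER_CUBIC)
d=d[:300]
cv2.imwrite("pics/c3.png",d)
E
```

```text
6.35 [ 0.45682813  0.06705649 -0.00860752] [ 1.79924784e+02 -5.21127677e-02  9.51007165e+01] [-0.64027586  1.32043278 -0.61536417] 0.08462109038662241
```

View pics/c3.png

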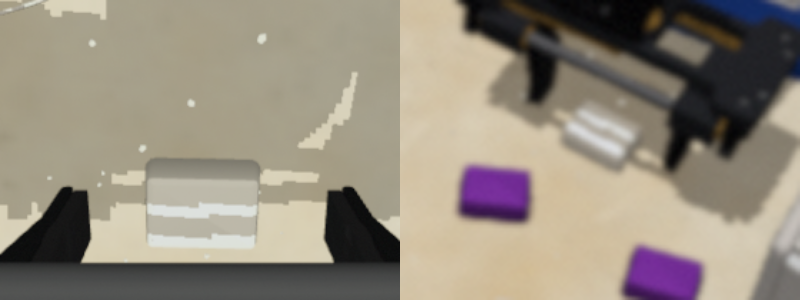

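The fingers straddle the block (left crop: block u 146–260, tips at u 75–90 and 325–345), still clear of the bench. I continue down with the force guarded.

Request:
carry_out([
  {"grip": 0, "dp": [0, 0.001, 0.003], "rotation": [0, 0, 0]},
  {"grip": 0, "dp": [0, 0, 0.003], "rotation": [0, 0, 0]},
])

```text
time_s: 6.62
tool_pos: [0.4589, 0.0674, -0.0139]
tool_rot: [179.8, -0.1, 95.1]
force: [-0.4, 0.6, 0.4]
grip_width: 0.0867
```

Request:
carry_out([
  {"grip": 0, "dp": [0, 0, 0.002], "rotation": [0, 0, 0]},
  {"grip": 0, "dp": [0, 0, 0.002], "rotation": [0, 0, 0]},
])

```text
time_s: 6.78
tool_pos: [0.459, 0.0674, -0.0185]
tool_rot: [179.8, -0.1, 95.1]
force: [-0.9, 0.0, -0.1]
grip_width: 0.0867
```

Request:
carry_out([
  {"grip": 1, "dp": [0, 0, 0], "rotation": [0, 0, 0]},
  {"grip": 1, "dp": [0, 0, 0], "rotation": [0, 0, 0]},
  {"grip": 1, "dp": [0, 0, 0], "rotation": [0, 0, 0]},
  {"grip": 1, "dp": [0, 0, 0], "rotation": [0, 0, 0]},
  {"grip": 1, "dp": [0, 0, 0], "rotation": [0, 0, 0]},
  {"grip": 1, "dp": [0, 0, 0], "rotation": [0, 0, 0]},
  {"grip": 1, "dp": [0, 0, 0], "rotation": [0, 0, 0]},
  {"grip": 1, "dp": [0, 0, 0], "rotation": [0, 0, 0]},
], force=15)

```text
time_s: 7.45
tool_pos: [0.4588, 0.0673, -0.0188]
tool_rot: [179.8, -0.1, 95.1]
force: [-0.3, -0.4, -0.8]
grip_width: 0.0441
```

Request:
carry_out([
  {"grip": 1, "dp": [0, 0, 0], "rotation": [0, 0, 0]},
  {"grip": 1, "dp": [0, 0, 0], "rotation": [0, 0, 0]},
])

```text
time_s: 7.62
tool_pos: [0.4588, 0.0673, -0.0188]
tool_rot: [179.8, -0.1, 95.1]
force: [0.4, 0.2, 0.2]
grip_width: 0.0436
```

Gripped at 43.6 mm on the 44 mm side. Lifting and rotating by about 91°.

Request:
carry_out([
  {"grip": 1, "dp": [0, 0, -0.015], "rotation": [0, 0, 0]},
  {"grip": 1, "dp": [0, 0, -0.03], "rotation": [0, 0, 0]},
  {"grip": 1, "dp": [0, 0, -0.03], "rotation": [0, 0, 0]},
  {"grip": 1, "dp": [0, 0, -0.03], "rotation": [0, 0, 0]},
  {"grip": 1, "dp": [0, 0, -0.03], "rotation": [0, 0, 0]},
  {"grip": 1, "dp": [0, 0, -0.02], "rotation": [0, 0, 7]},
  {"grip": 1, "dp": [0, 0, 0], "rotation": [0, 0, 7]},
  {"grip": 1, "dp": [0, 0, 0], "rotation": [0, 0, 7]},
])

```text
time_s: 8.28
tool_pos: [0.4561, 0.0661, 0.1424]
tool_rot: [-179.9, 0.1, 73.5]
force: [-0.7, -0.1, -1.0]
grip_width: 0.0436
```

Request:
carry_out([
  {"grip": 1, "dp": [0, 0, 0], "rotation": [0, 0, 7]},
  {"grip": 1, "dp": [0, 0, 0], "rotation": [0, 0, 7]},
  {"grip": 1, "dp": [0, 0, 0], "rotation": [0, 0, 7]},
  {"grip": 1, "dp": [0, 0, 0], "rotation": [0, 0, 7]},
  {"grip": 1, "dp": [0, 0, 0], "rotation": [0, 0, 7]},
  {"grip": 1, "dp": [0, 0, 0], "rotation": [0, 0, 7]},
  {"grip": 1, "dp": [0, 0, 0], "rotation": [0, 0, 7]},
  {"grip": 1, "dp": [0, 0, 0], "rotation": [0, 0, 7]},
])

```text
time_s: 8.95
tool_pos: [0.4562, 0.0661, 0.1438]
tool_rot: [-179.9, -0.0, 16.2]
force: [-0.3, -0.4, -0.4]
grip_width: 0.0437
```

Request:
carry_out([
  {"grip": 1, "dp": [0, 0, 0], "rotation": [0, 0, 6.3]},
  {"grip": 1, "dp": [0, 0, 0], "rotation": [0, 0, 6.3]},
  {"grip": 1, "dp": [0.009, 0.04, 0], "rotation": [0, 0, 0]},
  {"grip": 1, "dp": [0.009, 0.04, 0], "rotation": [0, 0, 0]},
  {"grip": 1, "dp": [0.009, 0.04, 0], "rotation": [0, 0, 0]},
  {"grip": 1, "dp": [0.009, 0.04, 0], "rotation": [0, 0, 0]},
  {"grip": 1, "dp": [0.008, 0.04, 0], "rotation": [0, 0, 0]},
  {"grip": 1, "dp": [0.008, 0.04, 0], "rotation": [0, 0, 0]},
])

```text
time_s: 9.62
tool_pos: [0.5213, -0.1665, 0.1423]
tool_rot: [-179.6, -0.1, 3.8]
force: [0.6, -0.2, 0.3]
grip_width: 0.0435
```

Request:
carry_out([
  {"grip": 1, "dp": [0, 0, 0], "rotation": [0, 0, 0]},
])

```text
time_s: 9.7
tool_pos: [0.5212, -0.1764, 0.1427]
tool_rot: [-180.0, -0.1, 3.2]
force: [-0.8, -0.7, 0.5]
grip_width: 0.0439
```

```bash
python3 - <<'E'
from h import *
o=env.get_obs(); print(o['time_s'],o['tool_pos'],o['tool_rot'],o['qpos'].round(1))
P=env.camera_params("wrist"); w=env.read_camera("wrist")[:,:,::-1]; cv2.imwrite("pics/w4.png",w); pickle.dump(P,open("w4.pkl","wb"))
print(proj(P,[.524,-.1945,.018]))
E
```

```text
9.7 [ 0.52115874 -0.1764214   0.14271843] [-1.79965501e+02 -1.45064178e-01  3.16519632e+00] [-21.5   9.2  41.5 102.9  -6.6  70.2  25. ]
[285.53445347 212.3372648 ]
```

View pics/w4.png

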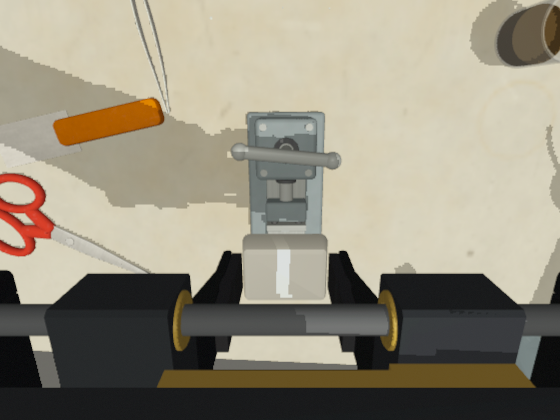

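The vise sits squarely in view: base corners (248,112) and (325,112), bar ball centres (238,152) and (333,160). The held block at (285,267) hides the bed. I work out the vise pose from these.

```bash
python3 - <<'E'
from h import *
P=pickle.load(open("w4.pkl","rb"))
r=lambda p,z:ray(None,p,z,P)[:2]
a,b=r((247.5,112.5),.01),r((324.5,112.5),.01); e=b-a; th=np.arctan2(e[1],e[0]); ex=np.array([np.cos(th),np.sin(th)]);ey=np.array([-ex[1],ex[0]])
print("base",a,b,np.linalg.norm(e),np.degrees(th),"origin",(a+b)/2-.09*ey)
for l,m in(((247.5,113),(250,230)),((324.5,113),(321.5,230))):
    f=r(l,.01)-r(m,.01); print("edge yaw",np.degrees(np.arctan2(f[1],f[0]))-90)
c,d=r((238.5,152),.068),r((333,160),.068); g=d-c; print("bar",(c+d)/2,np.linalg.norm(g),np.degrees(np.arctan2(g[1],g[0])))
for y in(3.5,):
    t=np.radians(y); print("origin from bar",(c+d)/2-.06*np.array([-np.sin(t),np.cos(t)]))
print("held block centre px->", r((285,267),.16))
im=cv2.imread("pics/w4.png"); 
q=rect(im,P,(238,332,228,302),.16,lambda s:(s.max(2)-s.min(2)<40)&(s.min(2)>120))
E
```

```text
base [ 0.48535847 -0.10635239] [ 0.55331597 -0.10253667] 0.06806454039493186 3.2137009310567786 origin [ 0.52438264 -0.194303  ]
edge yaw 2.65447293051227
edge yaw 3.6509732445587275
bar [ 0.52060422 -0.1338563 ] 0.07134268201734133 -1.6454987096598164
origin from bar [ 0.52426713 -0.19374439]
held block centre px-> [ 0.52217742 -0.17972182]
[ 238  228   94   74 5995] ((284.5, 264.5), (73.0, 93.0), 90.0) [ 0.5219 -0.179 ] [0.0486 0.0437 0.0521] [   3.2  -84.5 -176.9]
```

```bash
python3 - <<'E'
from h import *
P=pickle.load(open("w4.pkl","rb"))
for v,z in((299,.1795),(235,.1615),(246,.1795)): print(v,ray(None,(285.5,v),z,P)[:2]-[.52116,-.17642])
E
```

```text
299 [ 0.00163375 -0.01099986]
235 [0.00018964 0.01590482]
246 [1.46938369e-05 1.74697776e-02]
```

Request:
carry_out([
  {"grip": 1, "dp": [0.002, 0.02, 0.01], "rotation": [0, 0, 0]},
  {"grip": 1, "dp": [0, 0, 0.02], "rotation": [0, 0, 0]},
  {"grip": 1, "dp": [0, 0, 0.02], "rotation": [0, 0, 0]},
  {"grip": 1, "dp": [0, 0, 0.02], "rotation": [0, 0, 0]},
  {"grip": 1, "dp": [0, 0, 0.02], "rotation": [0, 0, 0]},
  {"grip": 1, "dp": [0, 0, 0], "rotation": [0, 0, 0]},
])

```text
time_s: 10.25
tool_pos: [0.5253, -0.1874, 0.0492]
tool_rot: [-179.5, -0.2, 3.4]
force: [-0.7, 0.7, -1.2]
grip_width: 0.0437
```

Request:
carry_out([
  {"grip": 1, "dp": [-0.002, 0.009, 0], "rotation": [-0.5, 0, 0]},
  {"grip": 1, "dp": [0, 0, 0.01], "rotation": [0, 0, 0]},
  {"grip": 1, "dp": [0, 0, 0.01], "rotation": [0, 0, 0]},
  {"grip": 1, "dp": [0, 0, 0], "rotation": [0, 0, 0]},
])

```text
time_s: 10.58
tool_pos: [0.5252, -0.1947, 0.0296]
tool_rot: [180.0, -0.3, 3.6]
force: [-0.1, 0.2, -0.3]
grip_width: 0.0438
```

Request:
carry_out([
  {"grip": 1, "dp": [-0.001, 0.0015, 0.005], "rotation": [0, -0.3, 0]},
  {"grip": 1, "dp": [0, 0, 0.005], "rotation": [0, 0, 0]},
  {"grip": 1, "dp": [0, 0, 0.005], "rotation": [0, 0, 0]},
])

```text
time_s: 10.83
tool_pos: [0.5263, -0.1969, 0.0165]
tool_rot: [180.0, -0.2, 3.6]
force: [-6.7, 1.8, 21.9]
grip_width: 0.0435
```

Contact at 22 N with the block's underside at about jaw height: it caught a jaw edge. I back up and look.

Request:
carry_out([
  {"grip": 1, "dp": [0, 0, -0.012], "rotation": [0, 0, 0]},
  {"grip": 1, "dp": [0, 0, 0], "rotation": [0, 0, 0]},
])

```text
time_s: 11.0
tool_pos: [0.5266, -0.1974, 0.0289]
tool_rot: [179.9, -0.2, 3.6]
force: [0.7, -1.3, 0.4]
grip_width: 0.044
```

```bash
python3 - <<'E'
from h import *
o=env.get_obs(); print(o['time_s'],o['tool_pos'],o['tool_rot'],o['force'],o['wrist_torque'])
P=env.camera_params("wrist"); w=env.read_camera("wrist")[:,:,::-1]; cv2.imwrite("pics/w5.png",w); pickle.dump(P,open("w5.pkl","wb"))
Q=env.camera_params("side"); s=env.read_camera("side")[:,:,::-1]; cv2.imwrite("pics/s5.png",s)
u,v=proj(Q,[.5243,-.194,.03]).astype(int); print(u,v)
d=np.zeros((600,800,3),np.uint8); d[:300,:400]=cv2.resize(w[60:330,105:465],(400,300)); d[300:,:400]=cv2.resize(w[160:310,185:385],(400,300),interpolation=cv2.INTER_CUBIC)
d[:300,400:]=cv2.resize(s[v-45:v+45,u-60:u+60],(400,300),interpolation=cv2.INTER_CUBIC)
t=env.read_camera("top")[:,:,::-1]; d[300:,400:]=cv2.resize(t[180:255,300:400],(400,300),interpolation=cv2.INTER_CUBIC)
cv2.imwrite("pics/c5.png",d)
E
```

```text
11.0 [ 0.52657852 -0.19738202  0.02890876] [179.93862803  -0.20672071   3.60226299] [ 0.65442327 -1.33930838  0.40290587] [-0.06182326  0.01503706 -0.03559674]
230 164
```

View pics/c5.png

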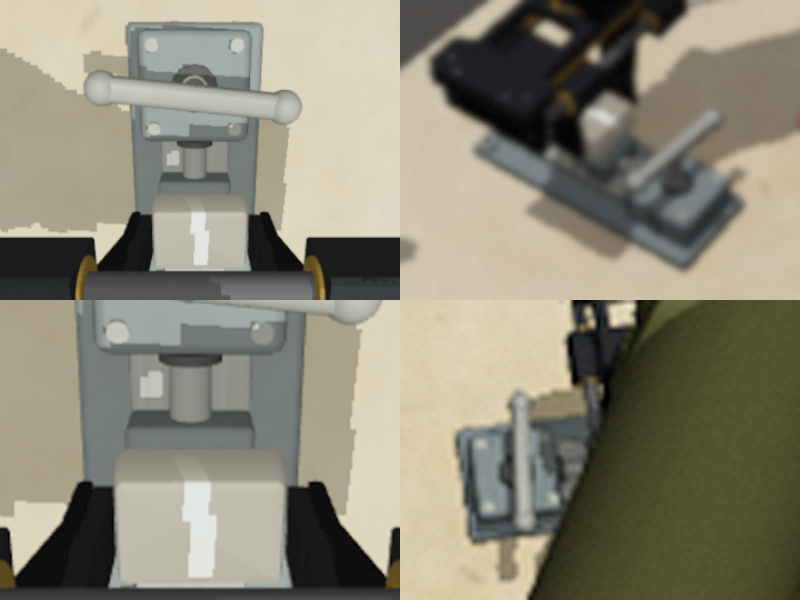

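The block hangs over the gap: the moving jaw is just above it in the image, and a sliver of bed or fixed jaw shows below it. I press lightly and read the wrist moment to learn which jaw it rests on.

Request:
carry_out([
  {"grip": 1, "dp": [-0.002, 0, 0.005], "rotation": [0, 0, 0]},
  {"grip": 1, "dp": [0, 0, 0.004], "rotation": [0, 0, 0]},
])

```text
time_s: 11.32
tool_pos: [0.523, -0.1963, 0.0174]
tool_rot: [-180.0, -0.1, 3.7]
force: [-1.4, 1.0, -0.4]
grip_width: 0.0434
```

Request:
carry_out([
  {"grip": 1, "dp": [0, 0, 0.003], "rotation": [0, 0, 0]},
])

```text
time_s: 11.4
tool_pos: [0.5231, -0.1964, 0.0152]
tool_rot: [-180.0, -0.1, 3.7]
force: [-6.1, 2.2, 24.1]
grip_width: 0.0438
```

```bash
python3 - <<'E'
from h import *
o=env.get_obs(); print(o['time_s'],o['tool_pos'],o['tool_rot'],o['force'],o['wrist_torque'])
P=pickle.load(open("w5.pkl","rb")); r=lambda u,v,z:(ray(None,(u,v),z,P)[:2]).round(4)
print("jaw back",r(285,215,.037),"block top -y",r(285,300,.0477+.018),"strip -y beyond", r(285,300,.037), r(285,304,.037),"block top +y",r(285,243,.0657),"bar",r(238,0,.068))
E
```

```text
11.4 [ 0.52310593 -0.19639473  0.01517059] [-1.79955975e+02 -6.55008666e-02  3.66599201e+00] [-6.11803059  2.17407452 24.14240374] [0.36376293 1.57827355 0.03382427]
jaw back [ 0.5259 -0.174 ] block top -y [ 0.528  -0.2089] strip -y beyond [ 0.5293 -0.2268] [ 0.5295 -0.2295] block top +y [ 0.5261 -0.1783] bar [ 0.5019 -0.0794]
```

The wrist moment and the jaw's back edge (only +20 mm from the vise centre) show the block rests on the moving jaw. So the jaw gap, and with it vise_seat, lies well towards −y of the vise origin. I lift and measure the gap from the first top picture.

Request:
carry_out([
  {"grip": 1, "dp": [0, 0, -0.025], "rotation": [0, 0, 0]},
  {"grip": 1, "dp": [0, 0, -0.01], "rotation": [0, 0, 0]},
])

```text
time_s: 11.57
tool_pos: [0.5208, -0.196, 0.048]
tool_rot: [-179.9, 0.3, 3.6]
force: [0.7, -0.9, -0.1]
grip_width: 0.0436
```

```bash
python3 - <<'E'
from h import *
o=env.get_obs(); print(o['time_s'],o['tool_pos'])
P=env.camera_params("top"); im=cv2.imread("pics/top1.png")
t=np.radians(3.3); ex=np.array([np.cos(t),np.sin(t)]); ey=np.array([-ex[1],ex[0]]); O=np.array([.5243,-.194])
# rectified strips of vise at z=.037 and .018: rows x, cols y
for z in(.018,.037):
    print("z",z)
    ys=np.arange(.035,-.0921,-.002); row=[]
    for y in ys:
        g=[cv2.getRectSubPix(im,(1,1),tuple(proj(P,[*(O+ey*y+ex*x),z])))[0,0].mean() for x in np.arange(-.012,.0121,.004)]
        row.append(np.mean(g))
    print(" ".join(f"{int(round(y*1000))}:{int(g)}" for y,g in zip(ys,row)))
c=im[195:250,305:400]; V=[]
mp=lambda z:np.array([[proj(P,[*(O+ey*y+ex*x),z]) for y in np.arange(.1,-.1,-.0004)] for x in np.arange(.04,-.04,-.0004)]).astype(np.float32)
a=[cv2.remap(im,mp(z),None,cv2.INTER_CUBIC) for z in(.018,.037)]; d=np.vstack(a); d=cv2.resize(d,(800,640))[:600]
for k in range(0,500,50):
    X=int(k*1.6); cv2.line(d,(X,0),(X,8),(0,0,255),1); cv2.putText(d,str(100-int(k*.4)),(X,20),0,.4,(0,0,255),1)
cv2.imwrite("pics/rect.png",d)
E
```

```text
11.5667 [ 0.52076526 -0.19595531  0.04804272]
z 0.018
35:106 33:89 31:88 29:113 27:131 25:137 23:140 21:140 19:138 17:128 15:101 13:80 11:88 9:115 7:121 5:119 3:118 1:117 -1:117 -3:116 -5:101 -7:63 -9:80 -11:132 -13:163 -15:153 -17:149 -19:154 -21:157 -23:157 -25:158 -27:157 -29:158 -31:158 -33:158 -35:158 -37:158 -39:158 -41:158 -43:159 -45:159 -47:160 -49:161 -51:147 -53:106 -55:63 -57:97 -59:146 -61:150 -63:115 -65:93 -67:104 -69:95 -71:94 -73:102 -75:118 -77:140 -79:156 -81:159 -83:146 -85:132 -87:145 -89:175 -91:181
z 0.037
35:83 33:97 31:124 29:136 27:139 25:139 23:137 21:130 19:113 17:84 15:82 13:107 11:120 9:119 7:117 5:117 3:117 1:119 -1:109 -3:77 -5:67 -7:121 -9:160 -11:155 -13:151 -15:154 -17:157 -19:156 -21:157 -23:156 -25:157 -27:157 -29:157 -31:157 -33:158 -35:159 -37:159 -39:159 -41:158 -43:159 -45:160 -47:144 -49:98 -51:63 -53:109 -55:154 -57:141 -59:105 -61:91 -63:101 -65:89 -67:93 -69:105 -71:124 -73:145 -75:159 -77:155 -79:138 -81:133 -83:161 -85:181 -87:181 -89:179 -91:178
```

View pics/rect.png

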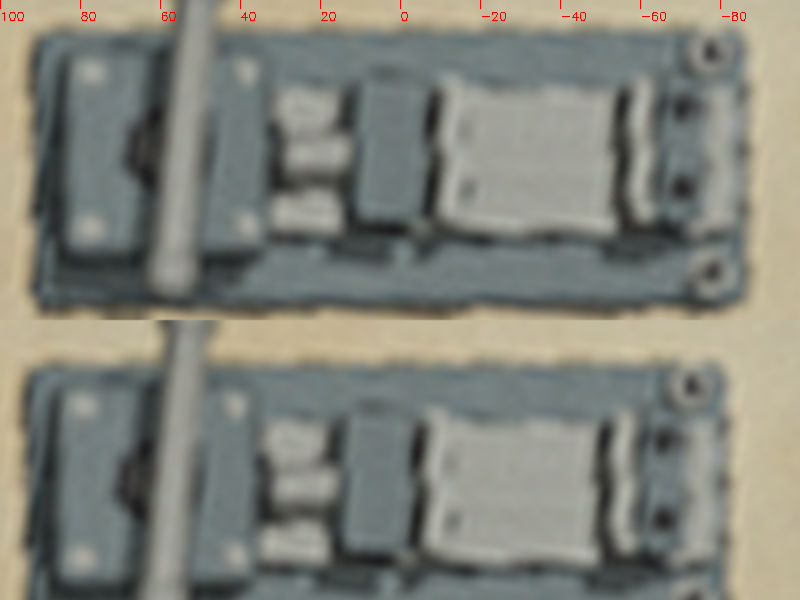

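Rectified view: the moving jaw body runs from y = +14 to −4 mm, its steel pad from about −6 to −12, the bed to about −52, then the fixed jaw. So the gap is about −12 to −52 mm and the seat near y = −32 mm from the vise centre. I move there and check the pad-to-block gap with the wrist camera.

Request:
carry_out([
  {"grip": 1, "dp": [0.0015, 0.016, 0], "rotation": [0, 0, 0.2]},
  {"grip": 1, "dp": [0.0015, 0.016, 0], "rotation": [0, 0, 0]},
  {"grip": 1, "dp": [0, 0, 0.008], "rotation": [0, 0, 0]},
  {"grip": 1, "dp": [0, 0, 0], "rotation": [0, 0, 0]},
])

```text
time_s: 11.9
tool_pos: [0.5272, -0.2267, 0.04]
tool_rot: [-179.8, 0.1, 3.6]
force: [-0.7, 1.0, -0.8]
grip_width: 0.0436
```

Request:
carry_out([
  {"grip": 1, "dp": [0, 0.003, 0.006], "rotation": [0, 0, 0]},
  {"grip": 1, "dp": [0, 0, 0], "rotation": [0, 0, 0]},
])

```text
time_s: 12.07
tool_pos: [0.5262, -0.2284, 0.0318]
tool_rot: [-179.8, 0.2, 3.6]
force: [-1.0, -0.6, -0.9]
grip_width: 0.0437
```

```bash
python3 - <<'E'
from h import *
o=env.get_obs(); print(o['time_s'],o['tool_pos'],o['tool_rot'],o['force'])
P=env.camera_params("wrist"); w=env.read_camera("wrist")[:,:,::-1]; cv2.imwrite("pics/w6.png",w); pickle.dump(P,open("w6.pkl","wb"))
g=w[:,:,:].mean(2)
t=np.radians(3.3); ex=np.array([np.cos(t),np.sin(t)]); ey=np.array([-ex[1],ex[0]]); O=np.array([.5243,-.194])
for v in range(150,310,2):
    y=[round(1000*float((ray(None,(285,v),z,P)[:2]-O)@ey),1) for z in(.018,.034,.037)]; print(v,int(g[v,265:305].mean()),w[v,265:305].mean(0).astype(int),y) if v>180 else 0
cv2.imwrite("pics/c6.png",cv2.resize(w[150:310,185:385],(800,600),interpolation=cv2.INTER_CUBIC))
E
```

```text
12.0667 [ 0.52623336 -0.22835997  0.03179963] [-179.75886941    0.21702287    3.6148886 ] [-0.97453785 -0.57253145 -0.86108182]
182 122 [123 125 117] [2.2, 5.9, 6.6]
184 117 [118 121 113] [1.0, 4.8, 5.5]
186 117 [118 121 112] [-0.2, 3.6, 4.4]
188 117 [118 120 112] [-1.4, 2.5, 3.3]
190 117 [117 120 112] [-2.6, 1.4, 2.1]
192 116 [117 120 112] [-3.9, 0.3, 1.0]
194 116 [117 120 112] [-5.1, -0.9, -0.1]
196 114 [115 118 110] [-6.3, -2.0, -1.2]
198 93 [93 96 90] [-7.6, -3.2, -2.3]
200 82 [79 84 83] [-8.8, -4.3, -3.5]
202 85 [82 87 86] [-10.1, -5.5, -4.6]
204 94 [91 97 96] [-11.3, -6.6, -5.7]
206 142 [137 145 144] [-12.6, -7.8, -6.9]
208 153 [148 157 155] [-13.9, -9.0, -8.0]
210 150 [145 154 152] [-15.1, -10.1, -9.2]
212 152 [147 156 154] [-16.4, -11.3, -10.4]
214 144 [139 147 146] [-17.7, -12.5, -11.5]
216 143 [138 146 145] [-19.0, -13.7, -12.7]
218 143 [138 146 144] [-20.3, -14.9, -13.8]
220 143 [138 146 145] [-21.6, -16.1, -15.0]
222 143 [138 146 145] [-22.9, -17.2, -16.2]
224 143 [138 147 145] [-24.2, -18.4, -17.4]
226 143 [138 146 145] [-25.5, -19.7, -18.6]
228 143 [138 147 145] [-26.8,
[... 1062 characters left out ...]
, -49.7]
278 197 [188 200 202] [-61.2, -52.6, -51.0]
280 197 [188 200 202] [-62.6, -53.9, -52.3]
282 196 [187 200 201] [-64.1, -55.3, -53.6]
284 195 [186 199 201] [-65.6, -56.6, -54.9]
286 194 [185 198 200] [-67.0, -57.9, -56.2]
288 194 [185 198 199] [-68.5, -59.3, -57.6]
290 194 [185 198 199] [-70.0, -60.6, -58.9]
292 194 [185 198 200] [-71.4, -62.0, -60.2]
294 196 [187 200 201] [-72.9, -63.4, -61.6]
296 197 [188 201 202] [-74.4, -64.8, -62.9]
298 194 [184 198 199] [-75.9, -66.1, -64.3]
300 187 [176 190 193] [-77.4, -67.5, -65.7]
302 156 [150 159 159] [-78.9, -68.9, -67.0]
304 62 [62 63 61] [-80.4, -70.3, -68.4]
306 54 [54 54 54] [-81.9, -71.7, -69.8]
308 61 [61 62 61] [-83.5, -73.1, -71.2]
```

View pics/c6.png

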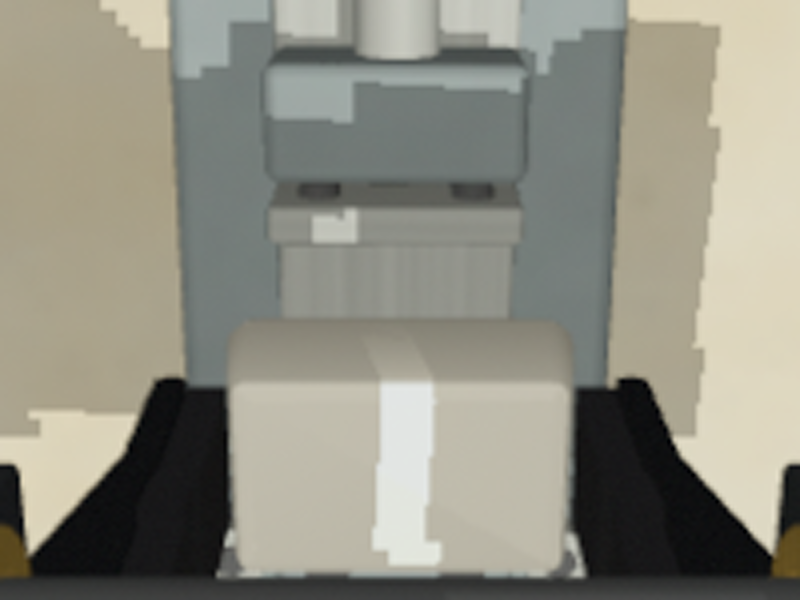

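Clear view: pad front edge at crop (395,243), the block's +y bottom edge at (400,320), everything parallel. The gap to the pad is about 6 mm and should be about 4, so I shift about 1.7 mm towards the pad and go down guarded.

Request:
carry_out([
  {"grip": 1, "dp": [-0.001, -0.0018, 0.004], "rotation": [-0.2, 0.2, 0]},
  {"grip": 1, "dp": [0, 0, 0.004], "rotation": [0, 0, 0]},
  {"grip": 1, "dp": [0, 0, 0], "rotation": [0, 0, 0]},
])

```text
time_s: 12.37
tool_pos: [0.5252, -0.2242, 0.0228]
tool_rot: [-179.9, 0.0, 3.7]
force: [0.7, -0.8, 0.1]
grip_width: 0.0444
```

Request:
carry_out([
  {"grip": 1, "dp": [0, 0.0025, 0], "rotation": [0, 0, 0]},
  {"grip": 1, "dp": [0, 0, 0], "rotation": [0, 0, 0]},
])

```text
time_s: 12.53
tool_pos: [0.5252, -0.2259, 0.0224]
tool_rot: [-179.9, 0.0, 3.8]
force: [1.0, 0.6, -0.1]
grip_width: 0.0438
```

Request:
carry_out([
  {"grip": 1, "dp": [0, 0.001, 0.004], "rotation": [0, 0, 0]},
  {"grip": 1, "dp": [0, 0.0005, 0.004], "rotation": [0, 0, 0]},
])

```text
time_s: 12.7
tool_pos: [0.5264, -0.2276, 0.015]
tool_rot: [-179.9, -0.1, 3.8]
force: [-0.6, -0.6, -0.1]
grip_width: 0.0438
```

Request:
carry_out([
  {"grip": 1, "dp": [0, 0, 0.004], "rotation": [0, 0, 0]},
  {"grip": 1, "dp": [0, 0, 0], "rotation": [0, 0, 0]},
])

```text
time_s: 12.87
tool_pos: [0.5259, -0.2277, 0.0099]
tool_rot: [-179.9, -0.0, 3.8]
force: [-0.8, 0.1, -0.9]
grip_width: 0.0436
```

Request:
carry_out([
  {"grip": 1, "dp": [0, -0.0005, 0.004], "rotation": [0, 0, 0]},
  {"grip": 1, "dp": [0, 0, 0.003], "rotation": [0, 0, 0]},
])

```text
time_s: 13.03
tool_pos: [0.5262, -0.2275, 0.0026]
tool_rot: [-179.9, -0.1, 3.8]
force: [-0.3, 0.0, 0.1]
grip_width: 0.0437
```

Request:
carry_out([
  {"grip": 1, "dp": [0, 0, 0.0015], "rotation": [0, 0, 0]},
  {"grip": 1, "dp": [0, 0, 0.001], "rotation": [0, 0, 0]},
])

```text
time_s: 13.2
tool_pos: [0.5258, -0.2273, -0.0009]
tool_rot: [-179.9, -0.0, 3.8]
force: [0.1, -0.6, -0.4]
grip_width: 0.0439
```

Nominal touch height is about −0.0008. I inch down until there is contact.

Request:
carry_out([
  {"grip": 1, "dp": [0, 0, 0.0012], "rotation": [0, 0, 0]},
])

```text
time_s: 13.28
tool_pos: [0.5258, -0.2273, -0.0023]
tool_rot: [-179.9, -0.0, 3.8]
force: [-1.2, 0.8, -0.5]
grip_width: 0.0439
```

Request:
carry_out([
  {"grip": 1, "dp": [0, 0, 0.0012], "rotation": [0, 0, 0]},
])

```text
time_s: 13.37
tool_pos: [0.5258, -0.2272, -0.0033]
tool_rot: [-179.9, 0.0, 3.8]
force: [-3.0, 1.6, 12.6]
grip_width: 0.0438
```

Contact on the bed (12.6 N). Release.

Request:
carry_out([
  {"grip": 0, "dp": [0, 0, 0], "rotation": [0, 0, 0]},
  {"grip": 0, "dp": [0, 0, 0], "rotation": [0, 0, 0]},
  {"grip": 0, "dp": [0, 0, 0], "rotation": [0, 0, 0]},
  {"grip": 0, "dp": [0, 0, 0], "rotation": [0, 0, 0]},
  {"grip": 0, "dp": [0, 0, 0], "rotation": [0, 0, 0]},
  {"grip": 0, "dp": [0, 0, 0], "rotation": [0, 0, 0]},
])

```text
time_s: 13.87
tool_pos: [0.5264, -0.2275, -0.0029]
tool_rot: [-179.9, -0.1, 3.8]
force: [0.7, 0.1, -0.5]
grip_width: 0.0764
```

Request:
carry_out([
  {"grip": 0, "dp": [0, 0, -0.01], "rotation": [0, 0, 0]},
  {"grip": 0, "dp": [0, 0, -0.02], "rotation": [0, 0, 0]},
  {"grip": 0, "dp": [0, 0, -0.03], "rotation": [0, 0, 0]},
  {"grip": 0, "dp": [0, 0, -0.03], "rotation": [0, 0, 0]},
  {"grip": 0, "dp": [0, 0, -0.03], "rotation": [0, 0, 0]},
  {"grip": 0, "dp": [0, 0, 0], "rotation": [0, 0, 0]},
])

```text
time_s: 14.37
tool_pos: [0.524, -0.228, 0.123]
tool_rot: [-179.9, 0.2, 3.7]
force: [0.5, -1.0, 0.4]
grip_width: 0.0869
```

```bash
python3 - <<'E'
from h import *
o=env.get_obs(); print(o['time_s'],o['tool_pos'],o['tool_rot'],o['qpos'].round(1))
P=env.camera_params("wrist"); w=env.read_camera("wrist")[:,:,::-1]; cv2.imwrite("pics/w7.png",w); pickle.dump(P,open("w7.pkl","wb"))
t=np.radians(3.3); ex=np.array([np.cos(t),np.sin(t)]); ey=np.array([-ex[1],ex[0]]); O=np.array([.5243,-.194])
# column profile along vise y through block at z=.036 (top face) in vise coords
for z in (.036,):
  out=[]
  for y in np.arange(.0,-.07,-.0015):
    p=np.mean([w[tuple(proj(P,[*(O+ey*y+ex*x),z]).round().astype(int)[::-1])].astype(float) for x in np.arange(-.01,.011,.002)],0); out.append(f"{y*1000:.1f}:{int(p.mean())}/{int(p[2]-p[0])}")
  print(" ".join(out))
  out=[]
  for x in np.arange(-.034,.0341,.0015):
    p=np.mean([w[tuple(proj(P,[*(O+ey*y+ex*x),z]).round().astype(int)[::-1])].astype(float) for y in np.arange(-.040,-.025,.002)],0); out.append(f"{x*1000:.1f}:{int(p.mean())}")
  print(" ".join(out))
E
```

```text
14.3667 [ 0.52403527 -0.22799781  0.12298446] [-179.87767103    0.22482069    3.68064342] [-16.2  14.1  42.9 101.  -10.2  69.1  33.2]
0.0:103/-4 -1.5:100/-4 -3.0:91/0 -4.5:94/4 -6.0:75/4 -7.5:126/6 -9.0:127/6 -10.5:126/6 -12.0:123/7 -13.5:116/15 -15.0:124/16 -16.5:141/17 -18.0:172/19 -19.5:170/18 -21.0:169/18 -22.5:169/19 -24.0:168/18 -25.5:168/18 -27.0:168/19 -28.5:168/19 -30.0:167/19 -31.5:167/19 -33.0:166/19 -34.5:166/18 -36.0:165/19 -37.5:164/18 -39.0:164/19 -40.5:163/18 -42.0:164/18 -43.5:154/17 -45.0:138/11 -46.5:128/6 -48.0:118/5 -49.5:89/4 -51.0:80/4 -52.5:90/5 -54.0:121/6 -55.5:145/6 -57.0:173/7 -58.5:139/5 -60.0:88/-4 -61.5:139/-6 -63.0:136/-5 -64.5:125/-3 -66.0:122/-3 -67.5:123/-3 -69.0:128/-3
-34.0:153 -32.5:135 -31.0:99 -29.5:108 -28.0:109 -26.5:112 -25.0:108 -23.5:106 -22.0:106 -20.5:110 -19.0:186 -17.5:196 -16.0:191 -14.5:191 -13.0:192 -11.5:175 -10.0:166 -8.5:166 -7.0:166 -5.5:166 -4.0:166 -2.5:166 -1.0:166 0.5:166 2.0:166 3.5:166 5.0:166 6.5:166 8.0:167 9.5:166 11.0:167 12.5:167 14.0:167 15.5:167 17.0:167 18.5:165 20.0:136 21.5:106 23.0:107 24.5:130 26.0:151 27.5:151 29.0:150 30.5:137 32.0:183 33.5:193
```

The block lies flat, centred at about (0, −31) mm in vise coordinates (seat about −33): inside the gap with its long side along the jaws. Next is the handle: turn the tool by about +84° so the fingers straddle the bar, then move over it.

Request:
carry_out([
  {"grip": 0, "dp": [0, 0, 0], "rotation": [0, 0, -7]},
  {"grip": 0, "dp": [0, 0, 0], "rotation": [0, 0, -7]},
  {"grip": 0, "dp": [0, 0, 0], "rotation": [0, 0, -7]},
  {"grip": 0, "dp": [0, 0, 0], "rotation": [0, 0, -7]},
  {"grip": 0, "dp": [0, 0, 0], "rotation": [0, 0, -7]},
  {"grip": 0, "dp": [0, 0, 0], "rotation": [0, 0, -7]},
  {"grip": 0, "dp": [0, 0, 0], "rotation": [0, 0, -7]},
  {"grip": 0, "dp": [0, 0, 0], "rotation": [0, 0, -7]},
])

```text
time_s: 15.08
tool_pos: [0.5194, -0.2257, 0.1179]
tool_rot: [-179.3, 0.1, 61.1]
force: [-0.4, -1.1, -0.0]
grip_width: 0.0871
```

Request:
carry_out([
  {"grip": 0, "dp": [0, 0, 0], "rotation": [0, 0, -7]},
  {"grip": 0, "dp": [0, 0, 0], "rotation": [0, 0, -7]},
  {"grip": 0, "dp": [0, 0, 0], "rotation": [0, 0, -7]},
  {"grip": 0, "dp": [0, 0, 0], "rotation": [0, 0, -6]},
  {"grip": 0, "dp": [0.031, -0.002, 0], "rotation": [0, 0, 0]},
  {"grip": 0, "dp": [0.031, -0.002, 0], "rotation": [0, 0, 0]},
  {"grip": 0, "dp": [0.031, -0.002, 0], "rotation": [0, 0, 0]},
  {"grip": 0, "dp": [0, 0, 0], "rotation": [0, 0, 0]},
])

```text
time_s: 15.75
tool_pos: [0.5081, -0.1314, 0.1118]
tool_rot: [-178.6, -0.3, 88.8]
force: [0.9, 0.8, 0.2]
grip_width: 0.0871
```

Request:
carry_out([
  {"grip": 0, "dp": [-0.002, 0.013, 0.01], "rotation": [-1.4, -0.3, 0]},
  {"grip": 0, "dp": [0, 0, 0.015], "rotation": [0, 0, 0]},
  {"grip": 0, "dp": [0, 0, 0], "rotation": [0, 0, 0]},
])

```text
time_s: 16.0
tool_pos: [0.5202, -0.1301, 0.0847]
tool_rot: [-180.0, -0.1, 89.1]
force: [-1.2, 0.2, -1.2]
grip_width: 0.0868
```

```bash
python3 - <<'E'
from h import *
o=env.get_obs(); print(o['time_s'],o['tool_pos'],o['tool_rot'],o['qpos'].round(1))
P=env.camera_params("wrist"); w=env.read_camera("wrist")[:,:,::-1]; cv2.imwrite("pics/w8.png",w); pickle.dump(P,open("w8.pkl","wb"))
C=np.array([.5208,-.134]); 
print("bar px",proj(P,[*C,.068]),"ends",proj(P,[C[0]-.035,C[1]+.001,.068]),proj(P,[C[0]+.035,C[1]-.001,.068]))
# scan across bar (world y) at several x stations, z=.073 top: print intensity
for x in(-.03,-.02,-.01):
  print(x," ".join(f"{y*1000:.0f}:{int(w[tuple(proj(P,[C[0]+x,C[1]+y,.071]).round().astype(int)[::-1])].mean())}" for y in np.arange(-.016,.0161,.001)))
E
```

```text
16.0 [ 0.52022147 -0.13011077  0.08469004] [-1.79959700e+02 -9.18445771e-02  8.91454686e+01] [-14.1   9.9  27.9 108.   -5.2  63.4 104.9]
bar px [278.08948626 237.39966172] ends [278.60660387 183.2580158 ] [277.61935211 286.62219024]
-0.03 -16:113 -15:113 -14:109 -13:146 -12:156 -11:156 -10:156 -9:155 -8:153 -7:144 -6:139 -5:139 -4:139 -3:106 -2:122 -1:127 0:130 1:128 2:128 3:133 4:128 5:121 6:105 7:152 8:157 9:157 10:157 11:157 12:147 13:143 14:145 15:190 16:187
-0.02 -16:154 -15:153 -14:154 -13:153 -12:154 -11:154 -10:155 -9:155 -8:155 -7:155 -6:156 -5:124 -4:85 -3:104 -2:123 -1:129 0:128 1:130 2:131 3:132 4:125 5:113 6:98 7:146 8:157 9:155 10:156 11:156 12:157 13:157 14:157 15:156 16:157
-0.01 -16:155 -15:154 -14:154 -13:154 -12:154 -11:155 -10:156 -9:156 -8:106 -7:96 -6:98 -5:99 -4:92 -3:159 -2:170 -1:178 0:180 1:180 2:180 3:172 4:163 5:115 6:95 7:89 8:97 9:97 10:130 11:155 12:156 13:156 14:157 15:155 16:155
```

The bar is found within 0.3 mm of where I expected, at −2.5°. Aligning and descending.

Request:
carry_out([
  {"grip": 0, "dp": [-0.0037, 0, 0.013], "rotation": [0, 0, 1.6]},
  {"grip": 0, "dp": [0, 0, 0.013], "rotation": [0, 0, 0]},
  {"grip": 0, "dp": [0, 0, 0.012], "rotation": [0, 0, 0]},
  {"grip": 0, "dp": [0, 0, 0], "rotation": [0, 0, 0]},
])

```text
time_s: 16.38
tool_pos: [0.5219, -0.1354, 0.0486]
tool_rot: [179.8, -0.1, 87.4]
force: [-0.7, -0.2, 0.8]
grip_width: 0.0871
```

Request:
carry_out([
  {"grip": 0, "dp": [0.0015, -0.001, 0.009], "rotation": [0.2, 0, 0]},
  {"grip": 0, "dp": [0, -0.0015, 0.009], "rotation": [0, 0, 0]},
  {"grip": 0, "dp": [0, 0, 0], "rotation": [0, 0, 0]},
])

```text
time_s: 16.63
tool_pos: [0.5198, -0.1343, 0.0301]
tool_rot: [-180.0, -0.1, 87.3]
force: [-1.3, 0.7, -0.4]
grip_width: 0.0871
```

Request:
carry_out([
  {"grip": 1, "dp": [0.0005, 0.001, 0], "rotation": [0, 0, 0]},
  {"grip": 1, "dp": [0, 0, 0], "rotation": [0, 0, 0]},
  {"grip": 1, "dp": [0, 0, 0], "rotation": [0, 0, 0]},
  {"grip": 1, "dp": [0, 0, 0], "rotation": [0, 0, 0]},
  {"grip": 1, "dp": [0, 0, 0], "rotation": [0, 0, 0]},
  {"grip": 1, "dp": [0, 0, 0], "rotation": [0, 0, 0]},
  {"grip": 1, "dp": [0, 0, 0], "rotation": [0, 0, 0]},
  {"grip": 1, "dp": [0, 0, 0], "rotation": [0, 0, 0]},
], force=45)

```text
time_s: 17.3
tool_pos: [0.5224, -0.1339, 0.0318]
tool_rot: [179.8, -0.1, 87.4]
force: [-0.5, -0.1, -0.5]
grip_width: 0.0416
```

Request:
carry_out([
  {"grip": 1, "dp": [0, 0, 0], "rotation": [0, 0, 0]},
  {"grip": 1, "dp": [0, 0, 0], "rotation": [0, 0, 0]},
  {"grip": 1, "dp": [0, 0, 0], "rotation": [0, 0, 0]},
  {"grip": 1, "dp": [0, 0, 0], "rotation": [0, 0, 0]},
])

```text
time_s: 17.63
tool_pos: [0.5225, -0.1339, 0.032]
tool_rot: [179.8, -0.1, 87.4]
force: [-0.0, 0.2, -0.6]
grip_width: 0.0151
```

```bash
cat > o.py <<'E'
from cell import env
o=env.get_obs(); print(o['time_s'],o['tool_pos'].round(4),o['tool_rot'].round(2),'F',o['force'].round(1),'T',o['wrist_torque'].round(3),'w',round(o['grip_width'],4),'q7',o['qpos'][6].round(2),'e7',o['effort'][6].round(3))
E
python3 o.py
```

```text
17.6333 [ 0.5225 -0.1339  0.032 ] [ 1.7982e+02 -6.0000e-02  8.7360e+01] F [-0.   0.2 -0.6] T [ 0.037 -0.008  0.076] w 0.0151 q7 105.49 e7 -0.0
```

Request:
carry_out([
  {"grip": 1, "dp": [0, -0.001, 0], "rotation": [0, 0, 0]},
  {"grip": 1, "dp": [0, 0, 0], "rotation": [0, 0, 0]},
  {"grip": 1, "dp": [0, 0, 0], "rotation": [0, 0, 0]},
])

```text
time_s: 17.88
tool_pos: [0.522, -0.134, 0.032]
tool_rot: [179.8, -0.0, 87.4]
force: [0.3, 0.1, 0.1]
grip_width: 0.0096
```

```bash
python3 o.py
```

```text
17.8833 [ 0.522 -0.134  0.032] [ 1.7976e+02 -4.0000e-02  8.7390e+01] F [0.3 0.1 0.1] T [ 0.031 -0.093  0.03 ] w 0.0096 q7 105.48 e7 -0.075
```

Gripped (9.6 mm). Turning clockwise (positive about tool z), the first ~40° being certainly free.

Request:
carry_out([
  {"grip": 1, "dp": [0, 0, 0], "rotation": [0, 0, 5]},
  {"grip": 1, "dp": [0, 0, 0], "rotation": [0, 0, 5]},
  {"grip": 1, "dp": [0, 0, 0], "rotation": [0, 0, 5]},
  {"grip": 1, "dp": [0, 0, 0], "rotation": [0, 0, 5]},
])

```text
time_s: 18.22
tool_pos: [0.5218, -0.1347, 0.032]
tool_rot: [179.8, -0.0, 66.8]
force: [0.7, -1.0, -1.0]
grip_width: 0.0097
```

```bash
python3 o.py
```

```text
18.2167 [ 0.5218 -0.1347  0.032 ] [ 1.7976e+02 -2.0000e-02  6.6830e+01] F [ 0.7 -1.  -1. ] T [-0.139 -0.049  0.299] w 0.0097 q7 85.6 e7 0.778
```

Request:
carry_out([
  {"grip": 1, "dp": [0, 0, 0], "rotation": [0, 0, 5]},
  {"grip": 1, "dp": [0, 0, 0], "rotation": [0, 0, 5]},
  {"grip": 1, "dp": [0, 0, 0], "rotation": [0, 0, 5]},
  {"grip": 1, "dp": [0, 0, 0], "rotation": [0, 0, 5]},
])

```text
time_s: 18.55
tool_pos: [0.5215, -0.1353, 0.032]
tool_rot: [179.7, 0.0, 46.0]
force: [-0.2, -1.0, 0.4]
grip_width: 0.0094
```

```bash
python3 o.py
```

```text
18.55 [ 0.5215 -0.1353  0.032 ] [1.7975e+02 1.0000e-02 4.6030e+01] F [-0.2 -1.   0.4] T [-0.097 -0.011  0.284] w 0.0094 q7 65.54 e7 0.77
```

Free torque is about 0.29 N m as expected. I continue in smaller bites; the target is about 0.47.

Request:
carry_out([
  {"grip": 1, "dp": [0, 0, 0], "rotation": [0, 0, 5]},
  {"grip": 1, "dp": [0, 0, 0], "rotation": [0, 0, 5]},
  {"grip": 1, "dp": [0, 0, 0], "rotation": [0, 0, 5]},
])

```text
time_s: 18.8
tool_pos: [0.521, -0.1357, 0.032]
tool_rot: [179.7, 0.0, 30.4]
force: [-0.3, -0.9, -1.0]
grip_width: 0.0094
```

```bash
python3 o.py
```

```text
18.8 [ 0.521  -0.1357  0.032 ] [1.7973e+02 3.0000e-02 3.0430e+01] F [-0.3 -0.9 -1. ] T [-0.113 -0.035  0.283] w 0.0094 q7 50.54 e7 0.767
```

Request:
carry_out([
  {"grip": 1, "dp": [0, 0, 0], "rotation": [0, 0, 4]},
  {"grip": 1, "dp": [0, 0, 0], "rotation": [0, 0, 4]},
])

```text
time_s: 18.97
tool_pos: [0.5208, -0.1358, 0.032]
tool_rot: [179.7, 0.0, 22.1]
force: [0.4, -0.8, -0.4]
grip_width: 0.0095
```

```bash
python3 o.py
```

```text
18.9667 [ 0.5208 -0.1358  0.032 ] [1.797e+02 3.000e-02 2.209e+01] F [ 0.4 -0.8 -0.4] T [-0.131 -0.06   0.315] w 0.0095 q7 42.54 e7 0.54
```

Request:
carry_out([
  {"grip": 1, "dp": [0, 0, 0], "rotation": [0, 0, 4]},
  {"grip": 1, "dp": [0, 0, 0], "rotation": [0, 0, 4]},
])

```text
time_s: 19.13
tool_pos: [0.5205, -0.136, 0.032]
tool_rot: [179.7, 0.0, 13.8]
force: [0.1, -0.8, -0.5]
grip_width: 0.0094
```

```bash
python3 o.py
```

```text
19.1333 [ 0.5205 -0.136   0.032 ] [1.7967e+02 4.0000e-02 1.3790e+01] F [ 0.1 -0.8 -0.5] T [-0.097 -0.007  0.333] w 0.0094 q7 34.59 e7 0.547
```

Request:
carry_out([
  {"grip": 1, "dp": [0, 0, 0], "rotation": [0, 0, 3]},
])

```text
time_s: 19.22
tool_pos: [0.5204, -0.136, 0.032]
tool_rot: [179.7, 0.0, 10.7]
force: [0.3, -0.9, 0.1]
grip_width: 0.0096
```

```bash
python3 o.py
```

```text
19.2167 [ 0.5204 -0.136   0.032 ] [1.7965e+02 4.0000e-02 1.0650e+01] F [ 0.3 -0.9  0.1] T [-0.139 -0.011  0.314] w 0.0096 q7 31.58 e7 0.188
```

Request:
carry_out([
  {"grip": 1, "dp": [0, 0, 0], "rotation": [0, 0, 3]},
])

```text
time_s: 19.3
tool_pos: [0.5203, -0.1361, 0.032]
tool_rot: [179.6, 0.0, 7.6]
force: [-0.0, 0.1, -0.5]
grip_width: 0.0094
```

```bash
python3 o.py
```

```text
19.3 [ 0.5203 -0.1361  0.032 ] [1.7964e+02 4.0000e-02 7.5500e+00] F [-0.   0.1 -0.5] T [-0.088 -0.003  0.305] w 0.0094 q7 28.61 e7 0.323
```

Request:
carry_out([
  {"grip": 1, "dp": [0, 0, 0], "rotation": [0, 0, 3]},
])

```text
time_s: 19.38
tool_pos: [0.5202, -0.1361, 0.032]
tool_rot: [179.6, 0.0, 4.5]
force: [0.2, -0.3, 0.7]
grip_width: 0.0096
```

```bash
python3 o.py
```

```text
19.3833 [ 0.5202 -0.1361  0.032 ] [1.7962e+02 4.0000e-02 4.4500e+00] F [ 0.2 -0.3  0.7] T [-0.126 -0.01   0.246] w 0.0096 q7 25.65 e7 0.326
```

Request:
carry_out([
  {"grip": 1, "dp": [0, 0, 0], "rotation": [0, 0, 3]},
])

```text
time_s: 19.47
tool_pos: [0.5201, -0.1361, 0.032]
tool_rot: [179.6, 0.0, 1.4]
force: [-0.5, -0.4, -0.2]
grip_width: 0.0094
```

```bash
python3 o.py
```

```text
19.4667 [ 0.5201 -0.1361  0.032 ] [1.796e+02 3.000e-02 1.360e+00] F [-0.5 -0.4 -0.2] T [-0.114  0.023  0.332] w 0.0094 q7 22.69 e7 0.32
```

Request:
carry_out([
  {"grip": 1, "dp": [0, 0, 0], "rotation": [0, 0, 3]},
])

```text
time_s: 19.55
tool_pos: [0.5199, -0.1361, 0.032]
tool_rot: [179.6, 0.0, -1.7]
force: [0.4, -0.4, -0.3]
grip_width: 0.0094
```

```bash
python3 o.py
```

```text
19.55 [ 0.5199 -0.1361  0.032 ] [ 1.7958e+02  3.0000e-02 -1.7300e+00] F [ 0.4 -0.4 -0.3] T [-0.115 -0.015  0.368] w 0.0094 q7 19.74 e7 0.284
```

Request:
carry_out([
  {"grip": 1, "dp": [0, 0, 0], "rotation": [0, 0, 3]},
])

```text
time_s: 19.63
tool_pos: [0.5199, -0.1361, 0.032]
tool_rot: [179.6, 0.0, -4.8]
force: [1.0, 0.2, -0.4]
grip_width: 0.0095
```

```bash
python3 o.py
```

```text
19.6333 [ 0.5199 -0.1361  0.032 ] [ 1.7956e+02  2.0000e-02 -4.8100e+00] F [ 1.   0.2 -0.4] T [-0.085  0.039  0.432] w 0.0095 q7 16.8 e7 0.249
```

Rising now (0.33 → 0.37 → 0.43). One more small bite.

Request:
carry_out([
  {"grip": 1, "dp": [0, 0, 0], "rotation": [0, 0, 3]},
])

```text
time_s: 19.72
tool_pos: [0.5197, -0.1361, 0.032]
tool_rot: [179.5, 0.0, -7.9]
force: [0.4, -1.0, -0.5]
grip_width: 0.0095
```

```bash
python3 o.py
```

```text
19.7167 [ 0.5197 -0.1361  0.032 ] [ 1.7954e+02  2.0000e-02 -7.8900e+00] F [ 0.4 -1.  -0.5] T [-0.09   0.025  0.487] w 0.0095 q7 13.86 e7 0.215
```

About 0.19 N m above free (≈ 30 N), mid-window, so I stop turning. Release and lift clear.

Request:
carry_out([
  {"grip": 0, "dp": [0, 0, 0], "rotation": [0, 0, 0]},
  {"grip": 0, "dp": [0, 0, 0], "rotation": [0, 0, 0]},
  {"grip": 0, "dp": [0, 0, 0], "rotation": [0, 0, 0]},
  {"grip": 0, "dp": [0, 0, 0], "rotation": [0, 0, 0]},
  {"grip": 0, "dp": [0, 0, 0], "rotation": [0, 0, 0]},
  {"grip": 0, "dp": [0, 0, 0], "rotation": [0, 0, 0]},
])

```text
time_s: 20.22
tool_pos: [0.5192, -0.1358, 0.0319]
tool_rot: [179.6, 0.1, -7.7]
force: [-0.4, -0.2, -0.5]
grip_width: 0.0414
```

Request:
carry_out([
  {"grip": 0, "dp": [0, 0, -0.01], "rotation": [0, 0, 0]},
  {"grip": 0, "dp": [0, 0, -0.02], "rotation": [0, 0, 0]},
  {"grip": 0, "dp": [0, 0, -0.03], "rotation": [0, 0, 0]},
  {"grip": 0, "dp": [0, 0, -0.03], "rotation": [0, 0, 0]},
  {"grip": 0, "dp": [0, -0.03, -0.03], "rotation": [0, 0, 0]},
  {"grip": 0, "dp": [0, -0.03, -0.03], "rotation": [0, 0, 0]},
  {"grip": 0, "dp": [0, 0, 0], "rotation": [0, 0, 0]},
  {"grip": 0, "dp": [0, 0, 0], "rotation": [0, 0, 0]},
])

```text
time_s: 20.88
tool_pos: [0.5262, -0.0769, 0.1908]
tool_rot: [179.6, 0.1, -8.1]
force: [-0.4, -0.9, -0.9]
grip_width: 0.0858
```

```bash
python3 o.py; python3 - <<'E'
from h import *
w=env.read_camera("wrist")[:,:,::-1]; P=env.camera_params("wrist"); cv2.imwrite("pics/w9.png",w); pickle.dump(P,open("w9.pkl","wb"))
t=np.radians(3.3); ex=np.array([np.cos(t),np.sin(t)]); ey=np.array([-ex[1],ex[0]]); O=np.array([.5243,-.194])
u,v=proj(P,[*(O+ey*-.01),.03]); print(u,v)
s=env.read_camera("side")[:,:,::-1]; T=env.read_camera("top")[:,:,::-1]
d=np.zeros((600,800,3),np.uint8); d[:300,:400]=cv2.resize(w,(400,300))
mp=np.array([[proj(P,[*(O+ey*y+ex*x),.036]) for y in np.arange(.1,-.1,-.0005)] for x in np.arange(.05,-.05,-.0005)]).astype(np.float32)
d[:200,400:]=cv2.remap(w,mp,None,cv2.INTER_CUBIC)
d[300:,:400]=cv2.resize(s[110:335,150:450],(400,300)); d[300:,400:]=cv2.resize(T[150:300,180:380],(400,300))
cv2.imwrite("pics/c9.png",d)
E
```

```text
20.8833 [ 0.5262 -0.0769  0.1908] [ 1.7955e+02  1.5000e-01 -8.0800e+00] F [-0.4 -0.9 -0.9] T [-0.128  0.077  0.009] w 0.0858 q7 -0.15 e7 -0.081
298.26878903111503 292.4265251183904
```

View pics/c9.png

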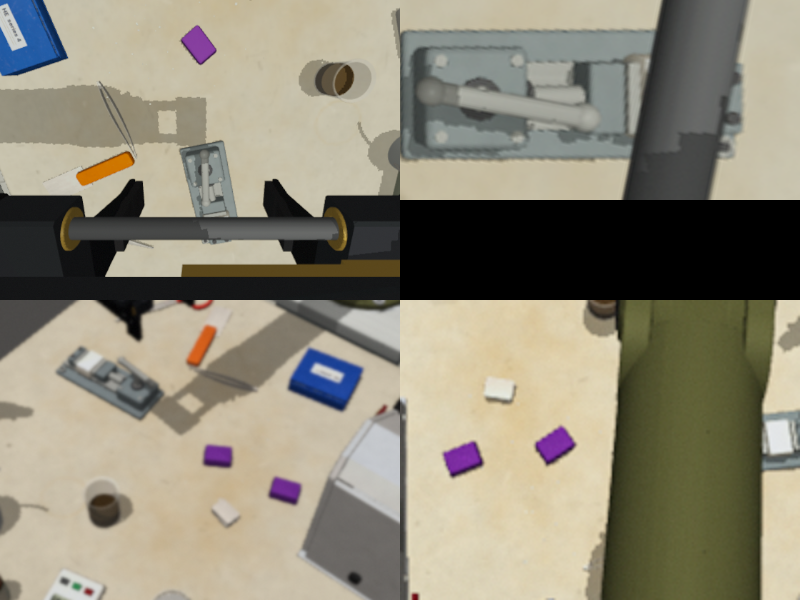

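The side view shows the wax block flat between the jaws at (85,360). The bar has been turned about 100°, the bystanders are unmoved and the robot is clear. Handing in.

```bash
python3 -c "
from cell import env
print(env.sign_off())"
```

```text
the job is handed in; nothing more can be done
None
```

The wax block is lying flat on the vise bed, long side along the jaws, and clamped at roughly 30 N by the torque reading. I handed the job in at about 21 s of the 72 s allowed, with the robot clear of everything.

- **Clamping:** the T-handle turned freely at about 0.30 N m. The torque then rose 0.33, 0.37, 0.43, 0.49 N m, and I stopped there. That is about 0.19 above free turning, in the middle of the firm range of 0.09 to 0.27. The readings scatter by about 0.03 N m.
- **Placement:** after release I measured the block about 2 mm from the seat along the vise's y and 0 mm along x. I did not measure it again after clamping. The last side view shows it flat between the jaws and the handle turned about 100°.
- **Bystanders:** the mould stack, beaker, forceps and purple blocks looked unmoved in the last pictures. Only the petri dish's edge shows there, so I did not check it.

**What went wrong on the way:**
- **First grasp:** the fingers closed on air because the real fingertips sit about 20 mm behind the stated tool point. I went lower and gripped the block.
- **First lowering:** I had assumed the seat was at the vise's centre, but it is about 33 mm towards −y. The block came down on the moving jaw twice at 22 to 24 N before I corrected it. That appears to have shifted it about 2.5 mm in the fingers. I saw no damage to the wax, but did not inspect it closely.

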